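Put the jar away in the kit chest with a folding lid stay

TASK

Put the small white jar away in the plywood chest. Raise the chest's lid by its handle, gently and without forcing it, until its folding stay snaps over straight and locks, and let go; stand the jar upright on the chest's floor; then press the stay's pin to break the joint, take the handle again and lower the lid until it is fully shut, without letting it fall or slam. Leave everything else on the bench where it is.

Things in the scene. Friction and masses are not known exactly. Their poses are not given: they have to be found in the camera images.
- chest: open plywood chest, fixed to the bench, 180 (x) by 240 (y) by 115 mm high, walls 8 mm, inner floor 8 mm above the bench. Origin: centre of its underside; x towards the hinge (far side), y to the left along the front, z up.
- lid: plywood lid, 184 x 240 x 12 mm, 0.55 kg, hinged on the chest's far rim. Origin: middle of the hinge; axes as the chest's when shut; opening turns it about its +y. Friction holds it when steeper than about 70 degrees; lower, it falls if let go. The stay comes taut at 79 to 90 degrees, differently each time (adjustable foot): that has to be felt.
- handle (a point): middle of the handle: round steel bar 12 mm thick, 100 mm long, parallel to the hinge, a post at each end, in the lid's plane 44 mm out from its front edge (226 mm from the hinge, 6 mm above it in the lid's z). Axes as the lid's. It turns in the grip as the lid swings. Lifting takes 2 to 4 N; pulled with over about 15 N on the taut stay it is forced.
- hinge (a point): point on the hinge line, middle of the lid's width, 116 mm above the bench
- stay: folding stay outside the chest's right (-y) wall: two flat steel links, 85 mm each. The lower turns about a foot 108 mm above the bench, 150 (+-6) mm in front of the hinge; the upper is pivoted on the lid's side 75 mm from the hinge. Origin: the foot pivot, at y = 0. Brought taut and then released, its spring pushes the joint past straight to its stop: locked, the lid about 2 degrees lower.
- pin (a point): on the centre line of the steel pin at the stay's middle joint, 12 mm from its free end, 178 mm right of the chest's middle: 16 mm thick, 62 mm long, along y. Locked, it is about 45 mm above the wall. 3 to 6 N, down and a little to the hinge, breaks the stay; the pin must go about 30 mm down and 15 mm to the hinge. At half of that it snaps back, far beyond it the lid falls.
- knee (a joint): angle of the stay's middle joint (rad): -0.1 to 0.1 with the lid shut, 2.21 with the links dead straight, 2.51 at the stop (fully locked). Broken, and staying so, below about 1.8.
- jar: small plain white plastic jar with a white screw cap, 48 mm across, 70 mm tall, about 0.15 kg, standing on the bench to the left of the chest. Origin: centre of its underside, z up.
- dispenser: bystander: white resin tank on a base plate with a cup in front and a blue funnel, 160 by 130 by 182 mm, about 1.5 kg. Origin: centre of its underside.
- brush: bystander: brush with a wooden handle, 200 mm long, lying on the bench. Origin near its middle, at the bench.
- foam: bystander: stepped black foam wedge, 70 by 50 by 50 mm. Origin: centre of its underside.
- rocker (a joint): turn (rad) of the sprung foot bracket that carries the stay's lower pivot, 30 mm long: 0 in ordinary use. It begins to give when the handle is pulled with about 10 N more than lifting takes, with the stay taut; 0.1 (3 mm) at about 15 N is as much as it may take.
There are look-alikes about, which are no part of the job. Several things have the shape of the jar; the one meant has the colours described above.

How it is judged:
On the way, in this order (a step that is already met when the one before it is completed fails the run):
1. the lid is up, its stay locked past straight, and the robot has let go of it (value of joint knee above 2.35 rad and contact force between each of the arm, the fingers and lid below 0.3 N), for 0.2 s.
2. the jar stands upright on the chest's floor, let go, with the stay still locked (x of jar in the frame of chest between -0.08 and 0.08 m and y of jar in the frame of chest between -0.11 and 0.11 m and z of jar in the frame of chest below 0.013 m and angle between jar's own z axis and vertical below 0.15 rad and contact force between the fingers and jar below 0.2 N and value of joint knee above 2.35 rad), for 0.2 s.
3. the stay's joint is broken back through straight (value of joint knee below 1.95 rad), for 0.1 s.
At the end, for the whole second after the job is handed in: The lid is shut (handle bar within 5 mm of its shut height, lid at rest) with the jar inside, at rest, standing upright (within 0.15 rad) on the chest's floor (z of handle in the frame of chest below 0.127 m and angular speed of lid below 0.05 rad/s and x of jar in the frame of chest between -0.08 and 0.08 m and y of jar in the frame of chest between -0.11 and 0.11 m and z of jar in the frame of chest below 0.013 m and angle between jar's own z axis and vertical below 0.15 rad and linear speed of jar below 0.02 m/s); the robot touches nothing.
It fails at once if the lid is forced: it is pulled so hard against its taut stay that the stay's sprung foot gives by more than 3 mm (value of joint rocker above 0.1 rad).
It fails at once if the stay is forced: more than 40 N between the robot and the stay (contact force between any of the arm, the fingers and stay above 40 N).
It fails at once if the lid falls or slams: it turns faster than 2.5 rad/s while less than about 45 degrees open (angular speed of lid above 2.5 rad/s and z of handle in the frame of chest below 0.276 m).
It fails at once if a bystander is moved by more than 30 mm (distance of any of dispenser, brush, foam from where it was at the start of the episode above 0.03 m).
It also fails if it takes over 72 s, if anything falls off the work surface, if the arm or the gripper's body presses on something with over 40 N, if the wrist force passes 120 N, or if a joint passes its speed limit or range.

ROBOT

A 7-joint arm with a two-finger parallel gripper is mounted at the origin on the work surface. World frame = base frame: x ahead of the robot, y to its left, z up, the work surface at z = 0. Lengths are in m, angles in rad, forces in N, time in s.
With the tool pointing down it reaches from about 0.425 to 0.8 m from the base axis. Payload 8.3 kg.
Tool frame: the origin (TCP) lies midway between the tips of the shut fingers; the grasp point (between the pads) lies 19 mm behind it; y points along the fingers, x is the direction in which the jaws open and shut, and the axes are right-handed (so a half turn about y gives the same grasp; the last joint's range is limited). The gripper opens to 85 mm and grips with 20 to 120 N. Pads are 22 mm wide; open, the fingers measure 114 mm over their backs; the gripper's body (76 mm by 85 mm) begins 54 mm behind the grasp point. The pads swing forward as they close: fully open they stand 13 mm farther back than shut.
Start: joints at [1.174, 0.383, 0.016, 1.37, -0.006, 1.388, -0.046], TCP at [0.205, -0.59, 0.231] pointing down, gripper open.
Joint ranges: [-2.95, 2.95], [-0.25, 2.06], [-1.52, 1.56], [0.18, 2.33], [-1.44, 4.58], [0.02, 2.06], [-3.01, 3.01]. Speed limits (rad/s): [2.39, 2.39, 3.01, 3.01, 3.14, 3.14, 3.14].

INTERFACE

Orientations are given as a unit quaternion [x, y, z, w].
In Python, from workcell import status, get_image, calibration, workorder, recognise, trace, pinpoint gives the robot as it stands.
- The arm moves only by the tool jog_arm, never from a script. Its argument "steps" is a list of rows, each a list of 3 entries, a list of its own where there are three numbers: the shift along the world's x, y, z in m, then the turn, a rotation vector about the world's x, y, z in rad, then the gripper's target within -1 to 1 (fully open at 1, half-way at 0, shut at -1). In form: [[[x, y, z], [ax, ay, az], claw], ...]. A call has 1 to 5 rows; each row is the pose to reach, as a shift and turn from the pose commanded when the call began; what a row does not reach only later rows make up. A row lasts 1/8 s, in which the tool goes at most 62.5 mm and 10.7 degrees, less where a joint would pass 70% of its speed; a pose out of reach is approached as far as the arm can. A call with a gripper value outside its range is refused whole. The fingers move at their own pace and stop on an object; the grip force is fixed at half the most. Time passes only in rows, so rows that repeat a pose let the fingers close. It gives the time, the measured TCP pose, the force and the opening at its end, in the units of the state.
- status.sense(): the state, without advancing time (a new reading comes with each control period).
- get_image(name): name is "scene" or "side" or "wrist"; returns the picture (480x640x3 uint8, red, green, blue); there is no depth.
- calibration(name): a dict with "K" (3x3 intrinsics, pixels), "eye" and "orientation" of the camera in the world; the wrist camera has in their place "tool_from_camera" (4x4, takes a point from camera to tool coordinates, whose origin is the TCP and whose axes are the tool frame's). Camera axes: x right, y down, z forward; pixel columns grow to the right and rows downward; lengths in m; the calibration is good to about 2 mm. The wrist camera is an equidistant fisheye: a pixel r from the principal point sees the ray r / f radians off the axis. A picture is of the moment at which its call begins: read the wrist's pose just before it. calibration takes no time and is no camera call.
- workorder.close_job(): hands the job in, once; it reports no verdict.
Trained networks look in the newest picture that a camera, given by its name, has taken for a name from the list of things; names that differ only in an ending like _2 or _b are one class to them, and where a whole thing is asked for, a point or a joint stands for the part that bears it (a point fixed in the world has none). Each returns a list of dicts, best first, with "p" (0 to 1); they miss things now and then, are a little off and sometimes report something else, mostly with a low value. They report only what shows in the picture. A call takes as long as a camera call. They do not tell look-alikes from the thing itself.
- recognise(thing, camera): "centre" ([x, y, z] in m, in the coordinates of the camera as it stood for that picture, good to about 4 mm: the middle of the surface that is visible of it).
- trace(thing, camera): "region" (480x640 bool, what is visible of it).
- pinpoint(thing, camera): "centre" ([x, y, z] in m, in the coordinates of the camera as it stood for that picture, good to about 4 mm: a listed point, or the origin of a listed thing).
The state is a dict: "clock": time; "qpos": joint angles; "qvel": joint speeds; "effort": joint torques, N m; "ee_pos": TCP position; "ee_rot": TCP orientation; "contact_force": force on the tool from outside, world axes, zero at the start; "torque": the same for the moment, N m; "grip_width": finger opening in m.
Only numpy, scipy, OpenCV 4.12 (cv2) and the standard library are available. Lean on these libraries where they do the work, as an engineer would, in place of code of your own. Each camera call takes 0.05 s, during which the arm holds its last target.

## Working session

There is one attempt and no reset: what is moved stays moved. The work goes in short steps, Python scripts to look and compute and a tool call to move; the robot and the scene stay as the last step left them, time stands still between calls to the robot, and variables do not carry over. Pictures are saved under pics/ and viewed, and the job is handed in when it is done.

Besides the shell and the picture viewer there is one more tool, called after "Emit:" in YAML: its name, and indented under it one key for each argument. jog_arm: Moves the arm, as the interface text tells. Its arguments: {"type":"object","properties":{"steps":{"type":"array"}},"required":["steps"]}

```bash
ls; mkdir -p pics; cat > h.py <<'E'
import numpy as np, cv2
from scipy.spatial.transform import Rotation as R
from workcell import status, get_image, calibration, workorder, recognise, trace, pinpoint
def snap(n,f):
    s=status.sense(); im=get_image(n); cv2.imwrite('pics/'+f,im[:,:,::-1]); return s,im
def cam(n,s=None):
    c=calibration(n)
    if n=='wrist':
        T=np.array(c['tool_from_camera']); Rt=R.from_quat(s['ee_rot']).as_matrix()
        return Rt@T[:3,:3], Rt@T[:3,3]+np.array(s['ee_pos']), np.array(c['K'])
    o=np.array(c['orientation'])
    M=o if o.shape==(3,3) else R.from_quat(o).as_matrix()
    return M,np.array(c['eye']),np.array(c['K'])
def w(n,p,s=None):
    M,e,K=cam(n,s); return M@np.array(p)+e
def px(n,P,s=None):
    M,e,K=cam(n,s); q=M.T@(np.array(P)-e); u=K@(q/q[2]); return u[:2]
E
python3 - <<'E'
from h import *
print(status.sense())
for n in ['scene','side']:
    print(n,calibration(n))
    s,im=snap(n,n+'0.png')
    for t in ['chest','lid','handle','hinge','stay','pin','jar','dispenser','brush','foam']:
        for d in pinpoint(t,n)[:5]:
            print(t,round(d['p'],2),w(n,d['centre']).round(3),px(n,w(n,d['centre'])).round())
print(calibration('wrist'))
snap('wrist','wrist0.png')
E
```

```text
pics
{'clock': 0.0, 'qpos': array([ 1.17411204,  0.38419289,  0.0164135 ,  1.37120994, -0.00629726,
        1.3881995 , -0.04647557]), 'qvel': array([-7.66626198e-05, -1.44324154e-03,  5.54746509e-05,  1.09893189e-03,
       -6.17176895e-04, -2.91726929e-04,  3.70775356e-04]), 'effort': array([-4.86084791e-04, -6.27596784e+01,  8.43806863e-01, -3.71820867e+01,
        1.64317258e-02,  1.43428001e-02,  4.63057211e-05]), 'ee_pos': array([ 0.20460065, -0.59000595,  0.23028214]), 'ee_rot': array([-0.575736  ,  0.41055365, -0.4094035 ,  0.57650892]), 'contact_force': array([0.02427237, 0.46416326, 0.63245487]), 'torque': array([-0.04566476,  0.02232265, -0.00997163]), 'grip_width': 0.08532037956755865}
scene {'K': array([[435.06639304,   0.        , 321.28984646],
       [  0.        , 435.06639304, 241.30272508],
       [  0.        ,   0.        ,   1.        ]]), 'eye': array([1.12566521, 0.18605746, 1.0269514 ]), 'orientation': array([ 0.54988527,  0.78303467, -0.2408793 , -0.16266552])}
chest 0.55 [ 0.574 -0.122 -0.   ] [289. 261.]
lid 0.79 [ 0.666 -0.136  0.114] [265. 265.]
handle 0
[... 1150 characters left out ...]
6 [ 0.483  0.332 -0.003] [252. 160.]
dispenser 0.65 [ 0.732  0.324 -0.005] [338. 147.]
brush 0.58 [ 0.603 -0.427 -0.003] [397. 413.]
foam 0.91 [ 0.422 -0.398  0.001] [295. 425.]
{'K': array([[371.64829954,   0.        , 322.730094  ],
       [  0.        , 371.64829954, 240.39865809],
       [  0.        ,   0.        ,   1.        ]]), 'tool_from_camera': array([[ 9.99999708e-01,  6.75266607e-04, -3.57244917e-04,
         6.59413991e-05],
       [ 5.34629156e-04, -2.84558958e-01,  9.58658393e-01,
        -1.42292670e-01],
       [ 5.45692759e-04, -9.58658304e-01, -2.84559236e-01,
         7.20899675e-02],
       [ 0.00000000e+00,  0.00000000e+00,  0.00000000e+00,
         1.00000000e+00]])}
```

View pics/scene0.png

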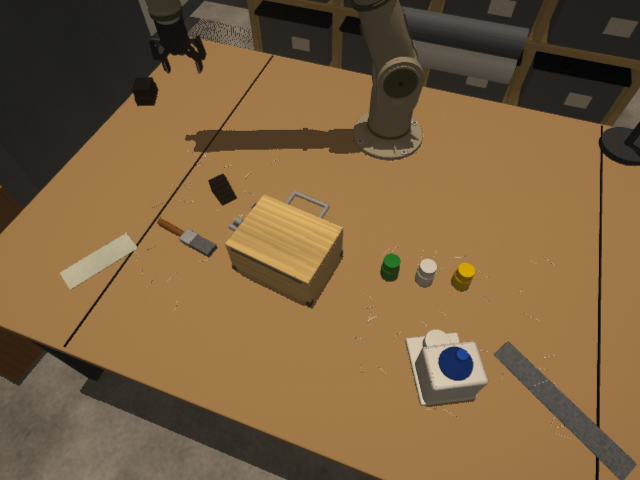

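View pics/side0.png

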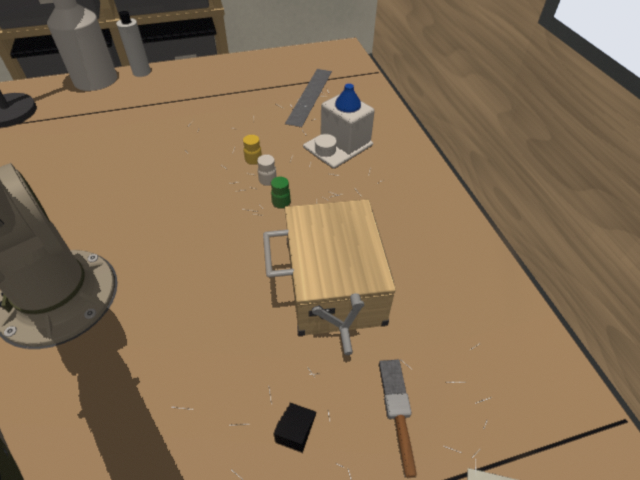

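```bash
python3 - <<'E'
import cv2,numpy as np
a=cv2.imread('pics/scene0.png')[210:320,350:500]; b=cv2.imread('pics/side0.png')[110:230,220:330]
a=cv2.resize(a,None,fx=3.5,fy=3.5)[:380,:400*2]; b=cv2.resize(b,(300,330))
c=np.zeros((400,800,3),np.uint8); a=a[:,:500]; c[:a.shape[0],:a.shape[1]]=a; c[:330,500:]=b
cv2.imwrite('pics/jars.png',c)
E
```

```text
(no output)
```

View pics/jars.png

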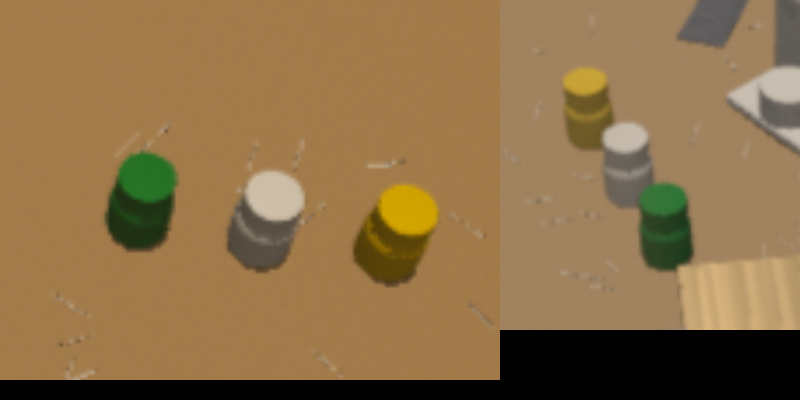

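The candidates are the green jar at (390,267), the white one at (427,272) and the yellow one at (463,277) in the scene view. The all-white jar at (427,272), world (0.505, 0.240), fits the description; the crop confirms both its body and cap are white. The chest is yawed about −0.12 rad.

```bash
python3 - <<'E'
from h import *
s=status.sense()
Rt=R.from_quat(s['ee_rot']).as_matrix(); print(Rt.round(3))
h=[];b=[];
for n in ['scene','side']:
  for k in range(3):
    get_image(n)
    for t,l in (('handle',h),('hinge',b)):
        for d in pinpoint(t,n)[:1]:
            P=w(n,d['centre']); l.append(P)
print(np.array(h).round(4),np.array(b).round(4))
H=np.median(h,0);B=np.median(b,0);v=B-H
print(H,B,np.hypot(*v[:2]),np.arctan2(v[1],v[0]))
E
```

```text
[[ 0.328  0.     0.945]
 [-0.945  0.     0.328]
 [-0.    -1.     0.   ]]
[[ 0.4447 -0.1035  0.1217]
 [ 0.444  -0.1039  0.1213]
 [ 0.4428 -0.105   0.1199]
 [ 0.4418 -0.1047  0.1246]
 [ 0.4418 -0.1041  0.1218]
 [ 0.4416 -0.1047  0.1244]] [[ 0.6609 -0.1334  0.1184]
 [ 0.6626 -0.1331  0.1153]
 [ 0.6627 -0.1307  0.1146]
 [ 0.6701 -0.1398  0.1125]
 [ 0.6695 -0.14    0.1129]
 [ 0.6708 -0.1382  0.1133]]
[ 0.44229572 -0.1044131   0.12174377] [ 0.66606948 -0.13579572  0.11395255] 0.22596363346602627 -0.13933386508507664
```

Emit:
jog_arm:
  steps:
    - [[0.04, 0.06, 0.0], [0, 0, 0.18], -0.2]
    - [[0.07, 0.12, 0.0], [0, 0, 0.36], -0.2]
    - [[0.1, 0.18, 0], [0, 0, 0.54], -0.2]
    - [[0.13, 0.24, 0], [0, 0, 0.72], -0.2]
    - [[0.16, 0.29, 0], [0, 0, 0.9], -0.2]

```text
clock: 2.68
ee_pos: [0.3559, -0.3152, 0.2316]
ee_rot: [0.698, -0.116, 0.117, -0.697]
contact_force: [2.0, -1.1, 0.7]
grip_width: 0.0345
```

Emit:
jog_arm:
  steps:
    - [[0.02, 0.05, 0.0], [0, 0, 0.1], -0.2]
    - [[0.04, 0.1, 0.0], [0, 0, 0.206], -0.2]
    - [[0.06, 0.15, 0], [0, 0, 0.206], -0.2]
    - [[0.077, 0.196, 0], [0, 0, 0.206], -0.2]
    - [[0.077, 0.196, 0], [0, 0, 0.206], -0.2]

```text
clock: 3.3
ee_pos: [0.4336, -0.1169, 0.2318]
ee_rot: [-0.706, 0.043, -0.044, 0.706]
contact_force: [-0.4, -0.0, 0.6]
grip_width: 0.0345
```

```bash
python3 - <<'E'
from h import *
s,im=snap('wrist','w1.png'); s2=status.sense()
print(s2['ee_pos'],s2['contact_force'],s2['grip_width'],s2['qpos'].round(2)); print(R.from_quat(s2['ee_rot']).as_matrix().round(3))
for t in ['handle','hinge','pin']:
    for d in pinpoint(t,'wrist')[:2]: print(t,d['p'],w('wrist',d['centre'],s).round(4))
E
```

```text
[ 0.43285352 -0.11953903  0.23157492] [-0.83295404 -2.11981507  0.28918454] 0.034425654297944044 [ 0.7   0.02 -0.5   1.8   0.01  1.32  0.06]
[[ 0.992  0.001  0.127]
 [-0.127 -0.     0.992]
 [ 0.001 -1.    -0.   ]]
handle 0.73 [ 0.4404 -0.1048  0.1233]
hinge 0.97 [ 0.6647 -0.1353  0.1137]
pin 0.57 [ 0.6654 -0.1338  0.1151]
```

View pics/w1.png

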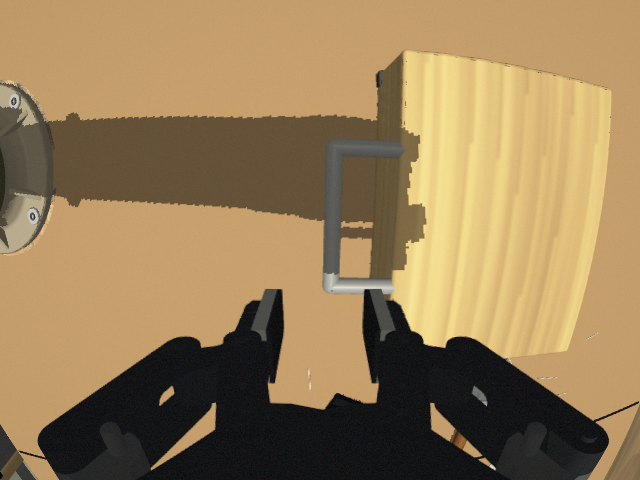

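The wrist view shows the bar from (333,148) to (330,280), parallel to the pads' faces. The tool is still about 15 mm short in y.

Emit:
jog_arm:
  steps:
    - [[0, 0.0, 0.0], [0, 0, 0], -0.2]
    - [[0, 0, 0.0], [0, 0, 0], -0.2]

```text
clock: 3.75
ee_pos: [0.4321, -0.1218, 0.2312]
ee_rot: [-0.706, 0.047, -0.047, 0.706]
contact_force: [-0.0, 0.2, -0.0]
grip_width: 0.0344
```

```bash
python3 - <<'E'
from h import *
s,im=snap('wrist','w2.png'); 
print(s['ee_pos'],s['contact_force'],s['qvel'].round(3))
for t in ['handle','hinge']:
    for d in pinpoint(t,'wrist')[:2]: print(t,d['p'],w('wrist',d['centre'],s).round(4))
E
```

```text
[ 0.43213327 -0.12176801  0.23122518] [-0.04943907  0.15355156 -0.008352  ] [-0.003 -0.    -0.004 -0.001  0.002  0.002 -0.001]
handle 0.97 [ 0.4429 -0.1097  0.1231]
hinge 0.8 [ 0.6661 -0.1363  0.1121]
```

Emit:
jog_arm:
  steps:
    - [[0.01, 0.016, 0.0], [0, 0, 0], -0.2]
    - [[0.01, 0.016, -0.04], [0, 0, 0], -0.2]
    - [[0.01, 0.016, -0.08], [0, 0, 0], -0.2]
    - [[0.01, 0.016, -0.1], [0, 0, 0], -0.2]
    - [[0.01, 0.016, -0.1], [0, 0, 0], -0.2]

```text
clock: 4.53
ee_pos: [0.4412, -0.1048, 0.13]
ee_rot: [-0.705, 0.047, -0.045, 0.706]
contact_force: [0.5, 0.3, 0.5]
grip_width: 0.034
```

```bash
python3 - <<'E'
from h import *
s,im=snap('wrist','w3.png'); 
print(s['ee_pos'],s['contact_force'])
E
```

```text
[ 0.44122935 -0.10480453  0.13000994] [0.46671538 0.27965719 0.54430945]
```

View pics/w3.png

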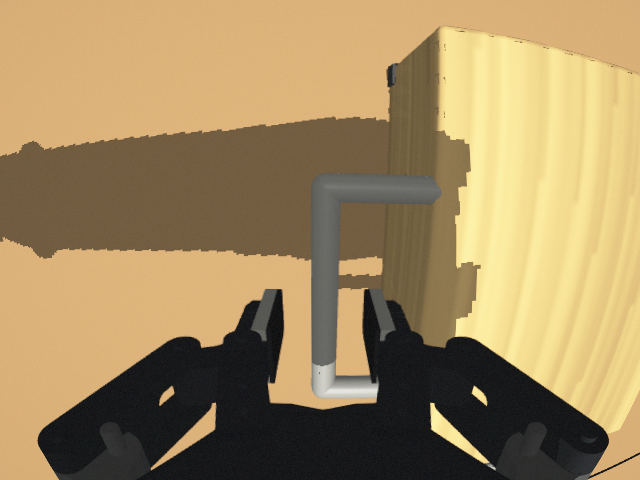

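The bar, at columns 312–340, lies between the two pads at 275 and 370. I'll go down and close.

Emit:
jog_arm:
  steps:
    - [[0, 0, -0.015], [0, 0, 0], -0.2]
    - [[0, 0, -0.027], [0, 0, 0], -0.2]
    - [[0, 0, -0.027], [0, 0, 0], -0.4]
    - [[0, 0, -0.027], [0, 0, 0], -0.6]
    - [[0, 0, -0.027], [0, 0, 0], -0.8]

```text
clock: 5.2
ee_pos: [0.4419, -0.105, 0.1047]
ee_rot: [0.706, -0.047, 0.046, -0.706]
contact_force: [-3.2, 1.4, 4.6]
grip_width: 0.0098
```

Emit:
jog_arm:
  steps:
    - [[0, 0, 0], [0, 0, 0], -1]
    - [[0, 0, 0], [0, 0, 0], -1]
    - [[0, 0, 0], [0, 0, 0], -1]

```text
clock: 5.58
ee_pos: [0.442, -0.105, 0.1047]
ee_rot: [0.706, -0.047, 0.046, -0.706]
contact_force: [-5.6, 1.7, 6.6]
grip_width: 0.0101
```

```bash
python3 - <<'E'
import numpy as np
r=226.1;a=0.0265;u=(0.9914,-0.131)
for d in list(range(0,76,5))+list(range(77,96,1)):
    t=np.radians(d)+a; dx=r*(np.cos(a)-np.cos(t));print(d,(u[0]*dx).round(1),(u[1]*dx).round(1),(r*(np.sin(t)-np.sin(a))).round(1))
E
```

```text
0 0.0 -0.0 0.0
5 1.4 -0.2 19.7
10 4.4 -0.6 39.2
15 9.2 -1.2 58.3
20 15.5 -2.1 76.9
25 23.5 -3.1 95.0
30 33.0 -4.4 112.2
35 43.9 -5.8 128.6
40 56.2 -7.4 143.9
45 69.8 -9.2 158.1
50 84.6 -11.2 171.0
55 100.4 -13.3 182.6
60 117.2 -15.5 192.7
65 134.8 -17.8 201.4
70 153.0 -20.2 208.4
75 171.8 -22.7 213.9
77 179.5 -23.7 215.6
78 183.3 -24.2 216.3
79 187.2 -24.7 217.0
80 191.0 -25.2 217.6
81 194.9 -25.8 218.2
82 198.8 -26.3 218.7
83 202.7 -26.8 219.1
84 206.6 -27.3 219.4
85 210.5 -27.8 219.7
86 214.4 -28.3 219.9
87 218.3 -28.8 220.0
88 222.2 -29.4 220.1
89 226.1 -29.9 220.1
90 230.0 -30.4 220.0
91 233.9 -30.9 219.9
92 237.8 -31.4 219.7
93 241.7 -31.9 219.4
94 245.6 -32.5 219.1
95 249.5 -33.0 218.6
```

Emit:
jog_arm:
  steps:
    - [[0.0005, 0, 0.01], [0, 0, 0], -1]
    - [[0.002, 0, 0.025], [0, 0, 0], -1]
    - [[0.0045, -0.0006, 0.039], [0, 0, 0], -1]
    - [[0.009, -0.001, 0.058], [0, 0, 0], -1]
    - [[0.0155, -0.002, 0.077], [0, 0, 0], -1]

```text
clock: 6.2
ee_pos: [0.4569, -0.1071, 0.1822]
ee_rot: [0.706, -0.047, 0.046, -0.706]
contact_force: [1.0, -1.3, -4.4]
grip_width: 0.0099
```

```bash
python3 - <<'E'
from h import *
s,im=snap('scene','s1.png'); print(s['ee_pos'],s['contact_force'],s['torque'],s['grip_width'])
for d in pinpoint('handle','scene')[:1]: print(d['p'],w('scene',d['centre']))
E
```

```text
[ 0.45689877 -0.10707035  0.18220987] [ 0.98964371 -1.34380607 -4.40624558] [-0.2701851   0.19931795 -0.11710528] 0.009885365471650616
0.93 [ 0.46059369 -0.10696493  0.19813725]
```

View pics/s1.png

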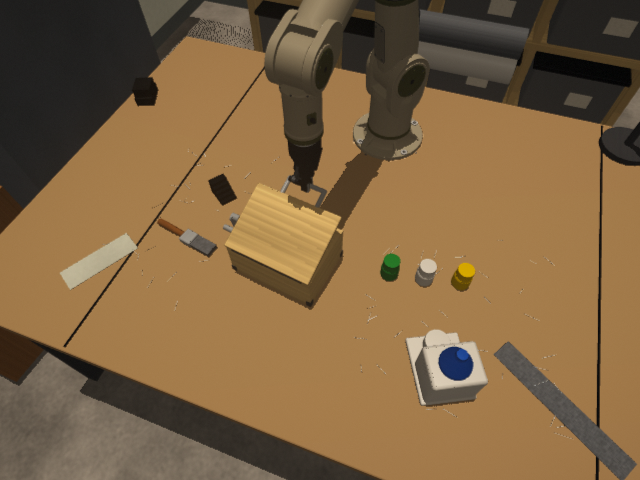

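The lid is lifting, with the bar held at about (303,190). I'll carry on from 20° to 45°.

Emit:
jog_arm:
  steps:
    - [[0.008, -0.001, 0.018], [0, 0, 0], -1]
    - [[0.0175, -0.0025, 0.0353], [0, 0, 0], -1]
    - [[0.0284, -0.0038, 0.0517], [0, 0, 0], -1]
    - [[0.0407, -0.0054, 0.067], [0, 0, 0], -1]
    - [[0.0543, -0.0072, 0.0812], [0, 0, 0], -1]

```text
clock: 6.92
ee_pos: [0.5098, -0.1147, 0.2649]
ee_rot: [0.706, -0.048, 0.045, -0.705]
contact_force: [-17.7, -0.1, 11.6]
grip_width: 0.0098
```

Emit:
jog_arm:
  steps:
    - [[0.0148, -0.002, 0.0129], [0, 0, 0], -1]
    - [[0.0306, -0.0041, 0.0245], [0, 0, 0], -1]
    - [[0.0474, -0.0063, 0.0346], [0, 0, 0], -1]
    - [[0.0562, -0.0075, 0.0389], [0, 0, 0], -1]
    - [[0.065, -0.0086, 0.0433], [0, 0, 0], -1]

```text
clock: 7.55
ee_pos: [0.5773, -0.1243, 0.3095]
ee_rot: [0.706, -0.046, 0.048, -0.705]
contact_force: [-0.3, -3.2, -0.5]
grip_width: 0.0098
```

Emit:
jog_arm:
  steps:
    - [[0.0072, -0.001, 0.003], [0, 0, 0], -1]
    - [[0.0145, -0.002, 0.0058], [0, 0, 0], -1]
    - [[0.022, -0.0029, 0.0082], [0, 0, 0], -1]
    - [[0.0295, -0.0039, 0.0105], [0, 0, 0], -1]
    - [[0.037, -0.0049, 0.0125], [0, 0, 0], -1]

```text
clock: 8.18
ee_pos: [0.6143, -0.1296, 0.321]
ee_rot: [0.706, -0.046, 0.048, -0.705]
contact_force: [-4.8, -3.4, 5.0]
grip_width: 0.0096
```

Emit:
jog_arm:
  steps:
    - [[0.0025, -0.0003, 0.0005], [0, 0, 0], -1]
    - [[0.005, -0.0007, 0.001], [0, 0, 0], -1]

```text
clock: 8.43
ee_pos: [0.6191, -0.1303, 0.3221]
ee_rot: [0.706, -0.046, 0.048, -0.705]
contact_force: [-5.5, -3.9, 6.9]
grip_width: 0.0097
```

Emit:
jog_arm:
  steps:
    - [[0.002, -0.0003, 0.0], [0, 0, 0], -1]
    - [[0.004, -0.0005, 0.0], [0, 0, 0], -1]

```text
clock: 8.68
ee_pos: [0.6236, -0.1309, 0.3224]
ee_rot: [0.706, -0.046, 0.049, -0.705]
contact_force: [-3.2, -4.1, 8.8]
grip_width: 0.0097
```

Emit:
jog_arm:
  steps:
    - [[0.002, -0.0003, 0.0], [0, 0, 0], -1]
    - [[0.004, -0.0005, 0.0], [0, 0, 0], -1]

```text
clock: 8.93
ee_pos: [0.6277, -0.1315, 0.3231]
ee_rot: [0.706, -0.045, 0.049, -0.705]
contact_force: [-4.1, -3.9, 10.8]
grip_width: 0.0095
```

Emit:
jog_arm:
  steps:
    - [[0.0015, -0.0002, 0.0], [0, 0, 0], -1]
    - [[0.003, -0.0004, 0.0], [0, 0, 0], -1]

```text
clock: 9.18
ee_pos: [0.6307, -0.1319, 0.3236]
ee_rot: [0.706, -0.045, 0.049, -0.705]
contact_force: [-4.6, -4.1, 12.5]
grip_width: 0.0095
```

Emit:
jog_arm:
  steps:
    - [[0.001, -0.0001, 0.001], [0, 0, 0], -1]
    - [[0.002, -0.0003, 0.002], [0, 0, 0], -1]

```text
clock: 9.43
ee_pos: [0.6323, -0.1322, 0.324]
ee_rot: [0.706, -0.046, 0.048, -0.705]
contact_force: [-2.9, -4.0, 2.6]
grip_width: 0.0095
```

Emit:
jog_arm:
  steps:
    - [[0.0015, -0.0002, 0.0005], [0, 0, 0], -1]
    - [[0.003, -0.0004, 0.001], [0, 0, 0], -1]

```text
clock: 9.68
ee_pos: [0.6351, -0.1325, 0.3244]
ee_rot: [0.706, -0.047, 0.048, -0.705]
contact_force: [-3.0, -4.1, 2.2]
grip_width: 0.0097
```

Emit:
jog_arm:
  steps:
    - [[0.001, -0.0001, 0.0], [0, 0, 0], -1]
    - [[0.002, -0.0003, 0.0], [0, 0, 0], -1]

```text
clock: 9.93
ee_pos: [0.6371, -0.1328, 0.3246]
ee_rot: [0.706, -0.046, 0.048, -0.705]
contact_force: [-4.2, -3.3, 5.4]
grip_width: 0.0096
```

Emit:
jog_arm:
  steps:
    - [[0.001, -0.0001, 0.0003], [0, 0, 0], -1]
    - [[0.002, -0.0003, 0.0006], [0, 0, 0], -1]

```text
clock: 10.18
ee_pos: [0.639, -0.1331, 0.3249]
ee_rot: [0.706, -0.047, 0.048, -0.705]
contact_force: [-3.5, -4.4, 1.6]
grip_width: 0.0098
```

Emit:
jog_arm:
  steps:
    - [[0.001, -0.0001, 0.0002], [0, 0, 0], -1]
    - [[0.002, -0.0003, 0.0003], [0, 0, 0], -1]

```text
clock: 10.42
ee_pos: [0.6409, -0.1334, 0.3252]
ee_rot: [0.706, -0.047, 0.048, -0.705]
contact_force: [-3.3, -4.8, 2.8]
grip_width: 0.0098
```

Emit:
jog_arm:
  steps:
    - [[0.001, -0.0001, 0.0002], [0, 0, 0], -1]
    - [[0.002, -0.0003, 0.0003], [0, 0, 0], -1]

```text
clock: 10.68
ee_pos: [0.6428, -0.1336, 0.3253]
ee_rot: [0.706, -0.047, 0.048, -0.705]
contact_force: [-4.7, -4.1, 3.6]
grip_width: 0.0097
```

Emit:
jog_arm:
  steps:
    - [[0.001, -0.0001, 0.0002], [0, 0, 0], -1]
    - [[0.002, -0.0003, 0.0003], [0, 0, 0], -1]

```text
clock: 10.92
ee_pos: [0.6455, -0.1339, 0.326]
ee_rot: [0.706, -0.046, 0.048, -0.705]
contact_force: [-2.9, -5.6, 4.8]
grip_width: 0.0098
```

Emit:
jog_arm:
  steps:
    - [[0.001, -0.0001, 0.0002], [0, 0, 0], -1]
    - [[0.002, -0.0003, 0.0003], [0, 0, 0], -1]

```text
clock: 11.18
ee_pos: [0.6475, -0.1342, 0.3262]
ee_rot: [0.706, -0.046, 0.048, -0.705]
contact_force: [-2.9, -4.1, 4.9]
grip_width: 0.0093
```

```bash
python3 - <<'E'
from h import *
s,im=snap('side','s2.png'); print(s['ee_pos'],s['contact_force'],s['grip_width'])
for t in ('pin','handle'):
  for d in pinpoint(t,'side')[:1]: print(t,d['p'],w('side',d['centre']))
cv2.imwrite('pics/s2c.png',cv2.resize(im[180:400,220:480,::-1],None,fx=3,fy=2.7))
E
```

```text
[ 0.64745792 -0.1341787   0.32622371] [-2.8872475  -4.09212131  4.93313068] 0.009287371354285057
pin 0.77 [ 0.58013244 -0.30454979  0.1268801 ]
handle 0.96 [ 0.64542057 -0.13475815  0.34378118]
```

View pics/s2c.png

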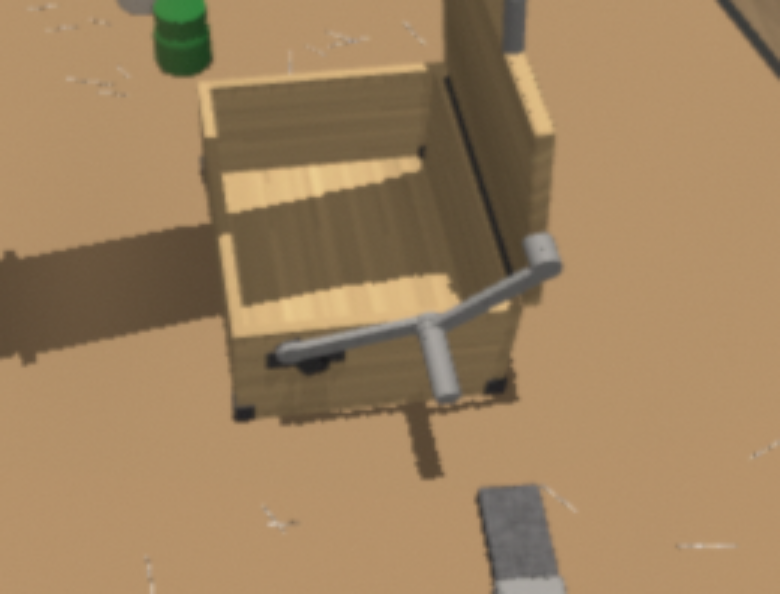

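The stay is still bent, with its joint at about (430,325) in the crop. I'll go on in small steps.

Emit:
jog_arm:
  steps:
    - [[0.001, -0.0001, 0.0002], [0, 0, 0], -1]
    - [[0.002, -0.0003, 0.0003], [0, 0, 0], -1]
    - [[0.002, -0.0003, 0.0003], [0, 0, 0], -1]

```text
clock: 11.7
ee_pos: [0.6495, -0.1345, 0.3264]
ee_rot: [0.706, -0.046, 0.048, -0.705]
contact_force: [-1.6, -5.3, 4.0]
grip_width: 0.0097
```

Emit:
jog_arm:
  steps:
    - [[0.001, -0.0001, 0.0002], [0, 0, 0], -1]
    - [[0.002, -0.0003, 0.0003], [0, 0, 0], -1]
    - [[0.002, -0.0003, 0.0003], [0, 0, 0], -1]

```text
clock: 12.08
ee_pos: [0.6514, -0.1348, 0.3265]
ee_rot: [0.706, -0.046, 0.048, -0.705]
contact_force: [-2.0, -4.7, 4.4]
grip_width: 0.0098
```

Emit:
jog_arm:
  steps:
    - [[0.001, -0.0001, 0.0002], [0, 0, 0], -1]
    - [[0.002, -0.0003, 0.0003], [0, 0, 0], -1]
    - [[0.002, -0.0003, 0.0003], [0, 0, 0], -1]

```text
clock: 12.45
ee_pos: [0.6533, -0.135, 0.3267]
ee_rot: [0.706, -0.046, 0.048, -0.705]
contact_force: [-2.0, -5.8, 2.5]
grip_width: 0.01
```

Emit:
jog_arm:
  steps:
    - [[0.001, -0.0001, 0.0002], [0, 0, 0], -1]
    - [[0.002, -0.0003, 0.0003], [0, 0, 0], -1]
    - [[0.002, -0.0003, 0.0003], [0, 0, 0], -1]

```text
clock: 12.82
ee_pos: [0.6552, -0.1353, 0.3268]
ee_rot: [0.706, -0.047, 0.048, -0.705]
contact_force: [-2.1, -4.6, 2.5]
grip_width: 0.0098
```

Emit:
jog_arm:
  steps:
    - [[0.001, -0.0001, 0.0001], [0, 0, 0], -1]
    - [[0.002, -0.0003, 0.0001], [0, 0, 0], -1]
    - [[0.002, -0.0003, 0.0001], [0, 0, 0], -1]

```text
clock: 13.2
ee_pos: [0.6572, -0.1356, 0.3269]
ee_rot: [0.706, -0.047, 0.048, -0.705]
contact_force: [-1.7, -4.5, 2.4]
grip_width: 0.0098
```

```bash
python3 - <<'E'
from h import *
s,im=snap('side','s3.png'); print(s['ee_pos'],s['contact_force'],s['grip_width'])
for t in ('pin','handle'):
  for d in pinpoint(t,'side')[:1]: print(t,d['p'],w('side',d['centre']))
cv2.imwrite('pics/s3c.png',cv2.resize(im[180:400,220:480,::-1],None,fx=3,fy=2.7))
E
```

```text
[ 0.65716422 -0.13556584  0.32686211] [-1.69768744 -4.51027523  2.44216628] 0.009780576717092796
pin 0.78 [ 0.57672065 -0.30175405  0.13124169]
handle 0.79 [ 0.65768573 -0.13560482  0.34275705]
```

View pics/s3c.png

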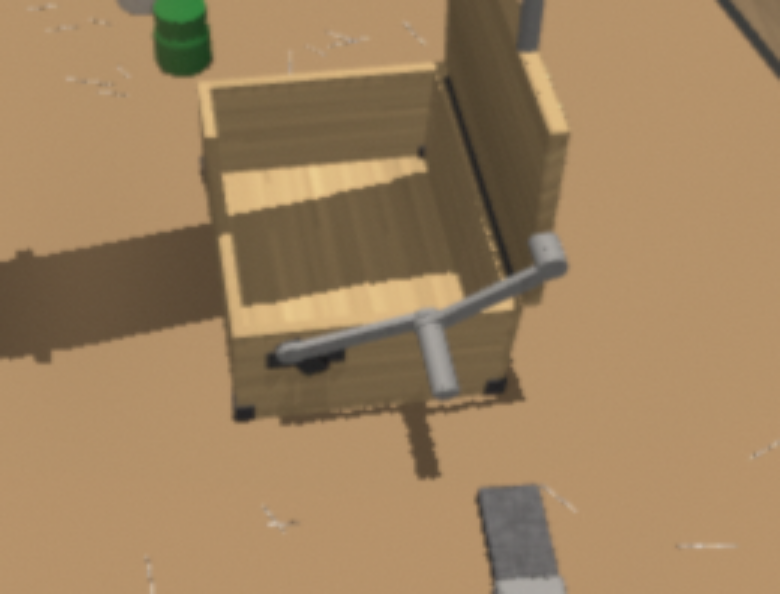

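The joint is closer to straight, and the geometry suggests the stay comes taut near 89–90°. I'll continue.

Emit:
jog_arm:
  steps:
    - [[0.001, -0.0001, 0.0001], [0, 0, 0], -1]
    - [[0.002, -0.0003, 0.0001], [0, 0, 0], -1]
    - [[0.002, -0.0003, 0.0001], [0, 0, 0], -1]

```text
clock: 13.72
ee_pos: [0.6591, -0.1359, 0.3269]
ee_rot: [0.706, -0.047, 0.048, -0.705]
contact_force: [-3.0, -3.7, 2.3]
grip_width: 0.0098
```

Emit:
jog_arm:
  steps:
    - [[0.001, -0.0001, 0.0], [0, 0, 0], -1]
    - [[0.002, -0.0003, 0.0], [0, 0, 0], -1]
    - [[0.002, -0.0003, 0.0], [0, 0, 0], -1]

```text
clock: 14.1
ee_pos: [0.6611, -0.1361, 0.327]
ee_rot: [0.706, -0.047, 0.048, -0.705]
contact_force: [-3.2, -4.2, 2.1]
grip_width: 0.0097
```

Emit:
jog_arm:
  steps:
    - [[0.001, -0.0001, 0.0], [0, 0, 0], -1]
    - [[0.002, -0.0003, 0.0], [0, 0, 0], -1]
    - [[0.002, -0.0003, 0.0], [0, 0, 0], -1]

```text
clock: 14.48
ee_pos: [0.6636, -0.1366, 0.3275]
ee_rot: [0.706, -0.046, 0.048, -0.705]
contact_force: [-0.4, -4.7, 4.0]
grip_width: 0.0096
```

Emit:
jog_arm:
  steps:
    - [[0.0005, -0.0001, 0.0], [0, 0, 0], -1]
    - [[0.0015, -0.0002, 0.0], [0, 0, 0], -1]
    - [[0.0015, -0.0002, 0.0], [0, 0, 0], -1]

```text
clock: 14.85
ee_pos: [0.6652, -0.1368, 0.3275]
ee_rot: [0.706, -0.046, 0.048, -0.705]
contact_force: [0.2, -5.0, 4.8]
grip_width: 0.0098
```

Emit:
jog_arm:
  steps:
    - [[0.0005, -0.0001, 0.0], [0, 0, 0], -1]
    - [[0.0015, -0.0002, 0.0], [0, 0, 0], -1]
    - [[0.0015, -0.0002, 0.0], [0, 0, 0], -1]

```text
clock: 15.22
ee_pos: [0.6666, -0.137, 0.3275]
ee_rot: [0.706, -0.046, 0.048, -0.705]
contact_force: [-1.8, -5.6, 4.6]
grip_width: 0.0098
```

```bash
python3 - <<'E'
from h import *
s,im=snap('side','s4.png'); print(s['ee_pos'],s['contact_force'],s['grip_width'])
for t in ('pin','handle'):
  for d in pinpoint(t,'side')[:1]: print(t,d['p'],w('side',d['centre']))
cv2.imwrite('pics/s4c.png',cv2.resize(im[180:400,220:480,::-1],None,fx=3,fy=2.7))
E
```

```text
[ 0.66655646 -0.13697704  0.32745993] [-1.83863455 -5.59072483  4.56787   ] 0.009827113256704637
pin 0.79 [ 0.5658673  -0.30449913  0.15108884]
handle 0.87 [ 0.66669024 -0.13750832  0.34452778]
```

View pics/s4c.png

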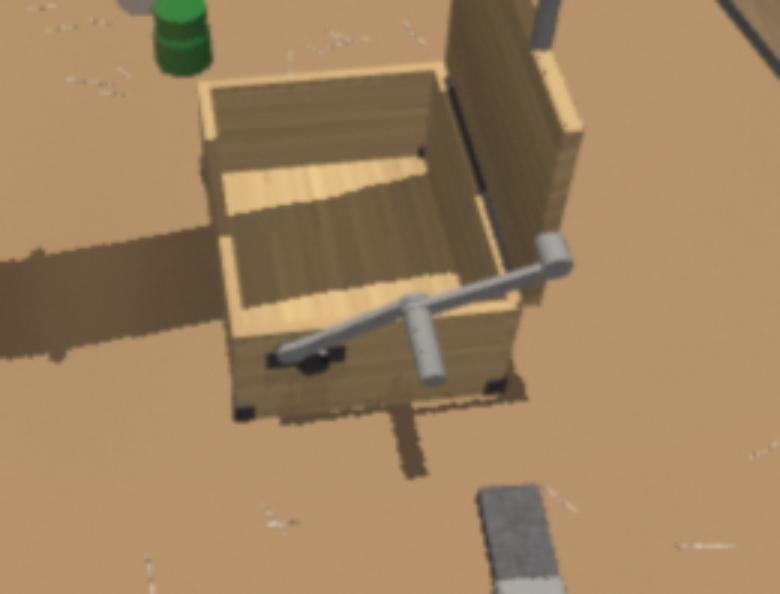

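The joint at (413,305) is about on the straight line between the pivots. I'll feel for tautness.

Emit:
jog_arm:
  steps:
    - [[0.0005, -0.0001, 0.0], [0, 0, 0], -1]
    - [[0.001, -0.0001, 0.0], [0, 0, 0], -1]
    - [[0.001, -0.0001, 0.0], [0, 0, 0], -1]

```text
clock: 15.75
ee_pos: [0.6671, -0.137, 0.3275]
ee_rot: [0.706, -0.046, 0.048, -0.705]
contact_force: [-4.1, -5.1, 4.9]
grip_width: 0.0096
```

```bash
python3 - <<'E'
from h import *
s,im=snap('side','s5.png'); print(s['ee_pos'],s['contact_force'],s['grip_width'])
for t in ('pin','handle'):
  for d in pinpoint(t,'side')[:1]: print(t,d['p'],w('side',d['centre']))
E
```

```text
[ 0.6670648  -0.137037    0.32746209] [-4.1044381  -5.10812177  4.89886328] 0.009570447897857702
pin 0.95 [ 0.56948772 -0.3010393   0.15024495]
handle 0.97 [ 0.66617274 -0.13828636  0.34295715]
```

The force is now rising (1.8 to 4.1 N) while the tool moved only half of the commanded 1 mm, so the stay is taut. One more small nudge, then I'll ease off and release.

Emit:
jog_arm:
  steps:
    - [[0.0008, -0.0001, 0.0], [0, 0, 0], -1]
    - [[0.0008, -0.0001, 0.0], [0, 0, 0], -1]

```text
clock: 16.15
ee_pos: [0.6678, -0.1371, 0.3275]
ee_rot: [0.706, -0.046, 0.048, -0.705]
contact_force: [-5.3, -4.0, 5.0]
grip_width: 0.0094
```

Emit:
jog_arm:
  steps:
    - [[0.0008, -0.0001, 0.0], [0, 0, 0], -1]
    - [[0.0008, -0.0001, 0.0], [0, 0, 0], -1]

```text
clock: 16.4
ee_pos: [0.6685, -0.1373, 0.3274]
ee_rot: [0.706, -0.047, 0.048, -0.705]
contact_force: [-4.5, -4.4, 5.3]
grip_width: 0.0097
```

```bash
python3 - <<'E'
from h import *
s,im=snap('side','s6.png'); print(s['ee_pos'],s['contact_force'],s['grip_width'])
for t in ('pin','handle'):
  for d in pinpoint(t,'side')[:1]: print(t,d['p'],w('side',d['centre']))
cv2.imwrite('pics/s6c.png',cv2.resize(im[180:400,220:480,::-1],None,fx=3,fy=2.7))
E
```

```text
[ 0.66846706 -0.13729099  0.32738699] [-4.50219696 -4.37945652  5.33702834] 0.009665087420315596
pin 0.71 [ 0.57072532 -0.30196515  0.14661574]
handle 0.79 [ 0.66821701 -0.13816667  0.34066442]
```

View pics/s6c.png

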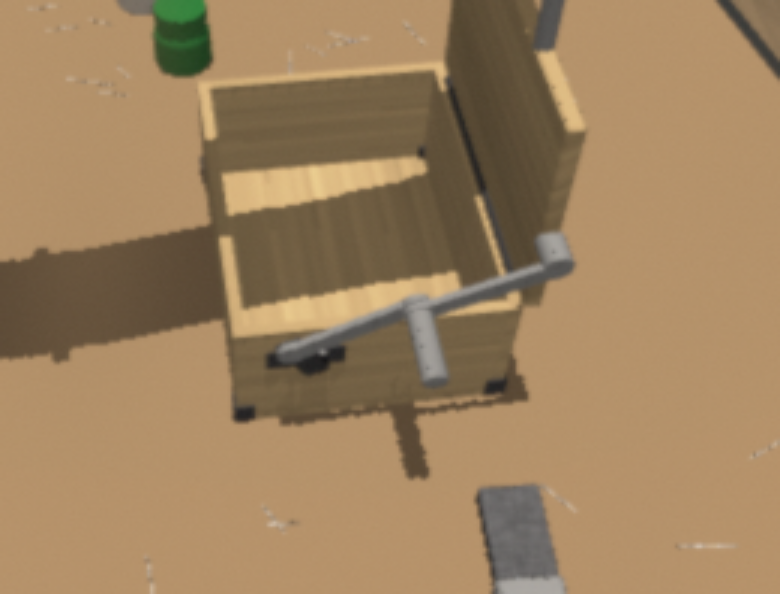

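Emit:
jog_arm:
  steps:
    - [[-0.001, 0.0001, 0.0], [0, 0, 0], -0.5]
    - [[-0.001, 0.0001, 0.0], [0, 0, 0], 0.4]
    - [[-0.004, 0.0005, 0.0], [0, 0, 0], 0.4]
    - [[-0.004, 0.0005, 0.0], [0, 0, 0], 0.4]

```text
clock: 17.05
ee_pos: [0.6647, -0.1346, 0.3256]
ee_rot: [-0.706, 0.046, -0.046, 0.706]
contact_force: [0.5, 0.9, 1.0]
grip_width: 0.0595
```

```bash
python3 - <<'E'
from h import *
s,im=snap('side','s7.png'); print(s['ee_pos'],s['contact_force'],s['grip_width'])
for t in ('pin','handle'):
  for d in pinpoint(t,'side')[:1]: print(t,d['p'],w('side',d['centre']))
cv2.imwrite('pics/s7c.png',cv2.resize(im[100:400,180:480,::-1],None,fx=2,fy=2))
E
```

```text
[ 0.6647046  -0.13455037  0.32559248] [0.53397479 0.91616135 0.99249189] 0.059490816569077176
pin 0.72 [ 0.56580886 -0.30172808  0.15337091]
```

View pics/s7c.png

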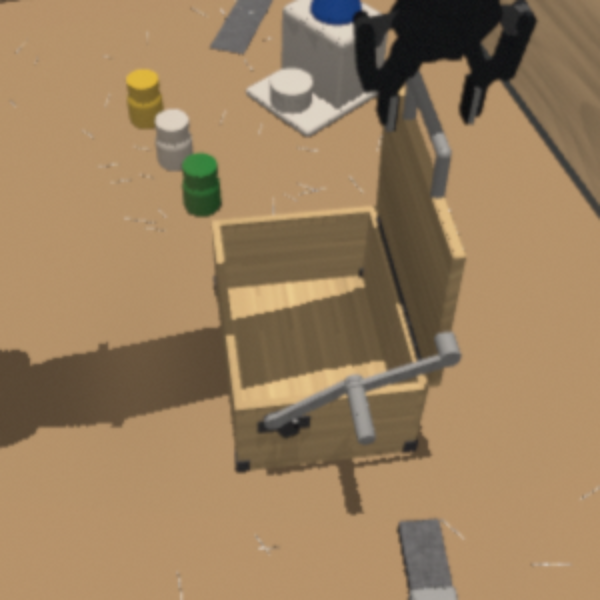

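Emit:
jog_arm:
  steps:
    - [[-0.006, 0.001, 0.0], [0, 0, 0], 0.4]
    - [[-0.006, 0.001, 0.02], [0, 0, 0], 0.4]
    - [[-0.006, 0.001, 0.05], [0, 0, 0], 0.4]
    - [[-0.006, 0.001, 0.07], [0, 0, 0], 0.4]

```text
clock: 17.7
ee_pos: [0.6585, -0.1339, 0.3972]
ee_rot: [-0.706, 0.046, -0.047, 0.706]
contact_force: [1.0, 0.3, -0.1]
grip_width: 0.0596
```

```bash
python3 - <<'E'
from h import *
for n in ('side','scene'):
  s,im=snap(n,n+'8.png'); print(s['ee_pos'],s['contact_force'],s['grip_width'])
  for t in ('pin','handle'):
    for d in pinpoint(t,n)[:1]: print(t,d['p'],w(n,d['centre']))
  if n=='side':cv2.imwrite('pics/s8c.png',cv2.resize(im[180:400,220:480,::-1],None,fx=3,fy=2.7))
E
```

```text
[ 0.65854314 -0.1338829   0.39719848] [ 0.98970029  0.2841894  -0.12336101] 0.05963713760555292
pin 0.94 [ 0.56460161 -0.29688645  0.15416538]
handle 0.59 [ 0.66637024 -0.13680678  0.34476321]
[ 0.65897077 -0.13369424  0.39639938] [-0.69808903  0.42935212  0.00302853] 0.05990074536670249
handle 0.63 [ 0.66070044 -0.13498645  0.34274117]
```

View pics/s8c.png

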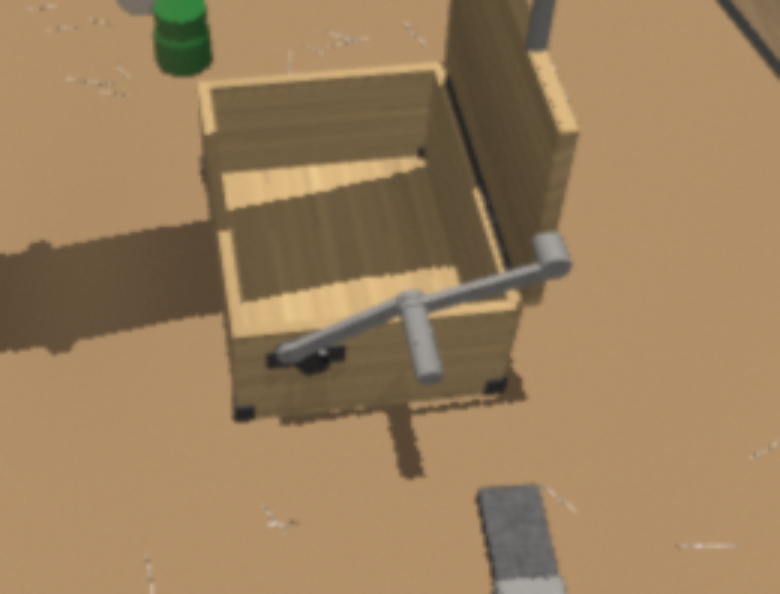

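```bash
python3 - <<'E'
import cv2,numpy as np
from h import *
a=[cv2.resize(cv2.imread(f'pics/{f}.png')[255:315,310:420],None,fx=7,fy=4.9,interpolation=cv2.INTER_CUBIC) for f in('s6','side8')]
cv2.imwrite('pics/cmp.png',np.vstack(a))
# predicted joint pixel for knee values
B=np.array([0.6665,-0.136]);u=np.array([.9914,-.131]);v=np.array([.131,.9914])
def P(x,y,z): return np.r_[B+u*x+v*y,0.116+z]
f=.150
for y in(-.124,-.128):
  print('foot',px('side',P(-.150,y,-.008)),px('side',P(-.144,y,-.008)))
  for th in(86,87,88,89,90):
    t=np.radians(th);print(th,px('side',P(-.075*np.cos(t),y,.075*np.sin(t))))
E
```

```text
foot [314.24856835 306.66003155] [317.51143459 306.25447507]
86 [397.97131034 270.49027921]
87 [398.71663738 270.37547932]
88 [399.46054384 270.26853339]
89 [400.20275386 270.16947817]
90 [400.94299253 270.07834692]
foot [314.56407357 308.53906553] [317.83695528 308.13074485]
86 [398.58550423 272.36234713]
87 [399.33325539 272.24696729]
88 [400.07956683 272.13942578]
89 [400.82416163 272.03975959]
90 [401.56676386 271.94800222]
```

View pics/cmp.png

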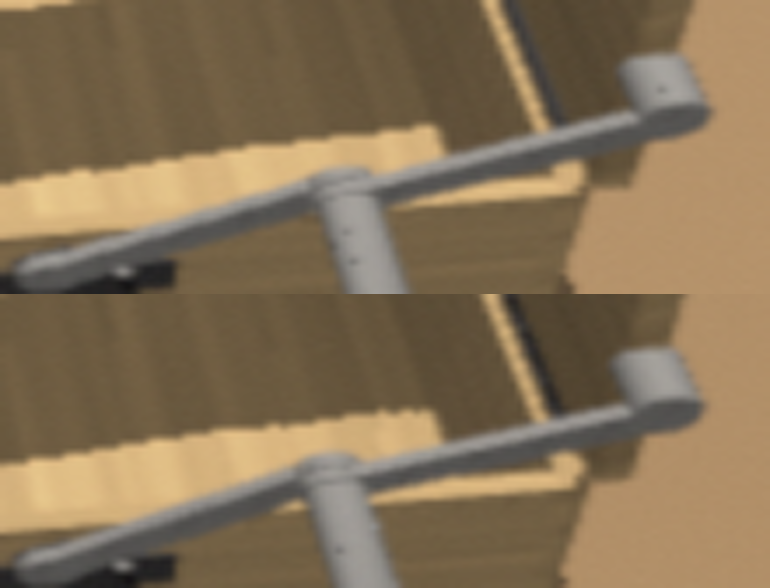

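```bash
python3 - <<'E'
from h import *
B=np.array([0.6665,-0.136]);u=np.array([.9914,-.131]);v=np.array([.131,.9914])
def P(x,y,z): return np.r_[B+u*x+v*y,0.116+z]
F=np.array([-.150,-.008])
from scipy.optimize import brentq
def U(th):return .075*np.array([-np.cos(th),np.sin(th)])
y=-.128
ref=None
for k in (0,.05,.1,.14,.2,.25,.3):
  D=2*.085*np.cos(k/2)
  th=brentq(lambda t:np.linalg.norm(U(t)-F)-D,1.2,1.9)
  up=U(th);m=(up+F)/2;n=(up-F)/D;perp=np.array([-n[1],n[0]]);J=m+perp*.085*np.sin(k/2)
  q=px('side',P(J[0],y,J[1]));qu=px('side',P(up[0],y,up[1]));qf=px('side',P(F[0],y,F[1]))
  if ref is None: ref=q
  print(k,np.degrees(th).round(2),(J*1000).round(1),q-ref,'slopes',(q-qf)[1]/(q-qf)[0],(qu-q)[1]/(qu-q)[0])
print((U(1.5)-F))
E
```

```text
0 88.76 [-75.8  33.5] [0. 0.] slopes -0.4237505692922166 -0.4237505692922183
0.05 88.71 [-76.9  35.3] [-0.51693512 -0.51845728] slopes -0.44162335139538345 -0.40750397480162226
0.1 88.57 [-78.   37.2] [-1.07019002 -1.03356852] slopes -0.4602777604041472 -0.39175421427636253
0.14 88.4 [-79.   38.7] [-1.53950821 -1.44263959] slopes -0.47581106313951294 -0.3794836930619434
0.2 88.02 [-80.5  40.9] [-2.28888115 -2.05003573] slopes -0.5002197049626018 -0.3615791339621366
0.25 87.61 [-81.8  42.7] [-2.9556257  -2.54934698] slopes -0.5216702072405975 -0.3470770334083783
0.3 87.11 [-83.2  44.5] [-3.66126945 -3.04123965] slopes -0.5442306873580158 -0.33291754882324864
[0.14469471 0.08281212]
```

Comparing link slopes puts the joint only about 0.15 rad past straight (knee about 2.36), which is not clearly at the stop. I'll check whether it is still moving.

```bash
python3 - <<'E'
from h import *
snap('side','side9.png')
a=[cv2.imread(f'pics/{f}.png')[255:315,310:420].astype(float) for f in('s7','side8','side9')]
for i in (0,1): print(cv2.phaseCorrelate(a[i][20:45,35:75].mean(2),a[i+1][20:45,35:75].mean(2)), np.abs(a[i]-a[i+1])[20:45,35:75].mean())
cv2.imwrite('pics/cmp2.png',np.vstack([cv2.resize(x,None,fx=7,fy=4.9,interpolation=cv2.INTER_CUBIC) for x in (a[0],a[2])]))
print(status.sense()['clock'])
E
```

```text
((0.008050486139790536, 0.21905085236775967), 1.0763815583274676) 6.721
((0.07094407707652195, 0.5120469476765592), 1.0114351496161973) 0.985
18.05[ WARN:0@2.004] global loadsave.cpp:1063 imwrite_ Unsupported depth image for selected encoder is fallbacked to CV_8U.
```

View pics/cmp2.png

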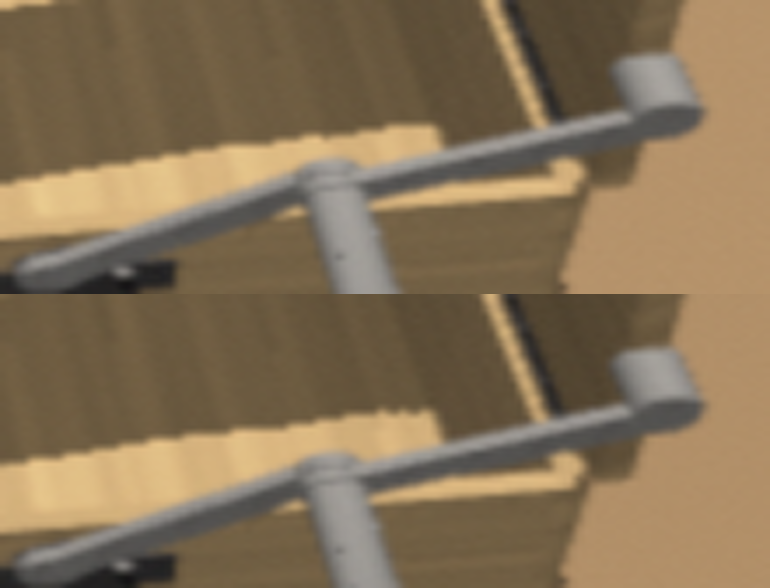

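Nothing has moved since the release. I'll put the open fingers around the bar and nudge it lightly towards closing, to feel whether the joint is against its stop.

Emit:
jog_arm:
  steps:
    - [[0.004, -0.001, 0.0], [0, 0, 0], -0.1]
    - [[0.004, -0.001, -0.03], [0, 0, 0], -0.1]
    - [[0.004, -0.001, -0.07], [0, 0, 0], -0.1]
    - [[0.002, -0.001, -0.07], [0, 0, 0], -0.1]
    - [[-0.002, 0, -0.07], [0, 0, 0], -0.1]

```text
clock: 18.68
ee_pos: [0.657, -0.1341, 0.3269]
ee_rot: [-0.706, 0.046, -0.047, 0.706]
contact_force: [1.3, -0.5, -0.0]
grip_width: 0.0386
```

Emit:
jog_arm:
  steps:
    - [[-0.003, 0, 0.0], [0, 0, 0], -0.1]
    - [[-0.005, 0.0005, 0.0], [0, 0, 0], -0.1]
    - [[-0.005, 0.0005, 0.0], [0, 0, 0], -0.1]

```text
clock: 19.05
ee_pos: [0.6518, -0.1334, 0.3263]
ee_rot: [0.706, -0.046, 0.047, -0.706]
contact_force: [-0.5, -1.2, 0.3]
grip_width: 0.0384
```

Emit:
jog_arm:
  steps:
    - [[-0.001, 0, 0.0], [0, 0, 0], -0.1]
    - [[-0.002, 0.0003, 0.0], [0, 0, 0], -0.1]
    - [[-0.002, 0.0003, 0.0], [0, 0, 0], -0.1]

```text
clock: 19.42
ee_pos: [0.6497, -0.1331, 0.3255]
ee_rot: [-0.706, 0.046, -0.046, 0.706]
contact_force: [0.6, 0.6, 0.2]
grip_width: 0.0388
```

Emit:
jog_arm:
  steps:
    - [[-0.001, 0, 0.0], [0, 0, 0], -0.1]
    - [[-0.002, 0.0003, 0.0], [0, 0, 0], -0.1]
    - [[-0.002, 0.0003, 0.0], [0, 0, 0], -0.1]

```text
clock: 19.8
ee_pos: [0.6478, -0.1329, 0.3255]
ee_rot: [-0.706, 0.046, -0.046, 0.706]
contact_force: [0.7, -0.0, -0.8]
grip_width: 0.0386
```

Emit:
jog_arm:
  steps:
    - [[-0.001, 0, 0.0], [0, 0, 0], -0.1]
    - [[-0.002, 0.0003, 0.0], [0, 0, 0], -0.1]
    - [[-0.002, 0.0003, 0.0], [0, 0, 0], -0.1]

```text
clock: 20.18
ee_pos: [0.6461, -0.1326, 0.3255]
ee_rot: [-0.706, 0.046, -0.047, 0.706]
contact_force: [5.7, -1.0, -1.5]
grip_width: 0.0382
```

Emit:
jog_arm:
  steps:
    - [[-0.001, 0, 0.0], [0, 0, 0], -0.1]
    - [[-0.0015, 0.0002, 0.0], [0, 0, 0], -0.1]
    - [[-0.0015, 0.0002, 0.0], [0, 0, 0], -0.1]

```text
clock: 20.55
ee_pos: [0.6449, -0.1325, 0.3255]
ee_rot: [-0.706, 0.046, -0.047, 0.706]
contact_force: [6.5, -1.2, -2.0]
grip_width: 0.0385
```

```bash
python3 - <<'E'
from h import *
snap('side','side10.png')
for t in ('pin','handle'):
    for d in pinpoint(t,'side')[:1]: print(t,d['p'],w('side',d['centre']))
a=[cv2.imread(f'pics/{f}.png')[255:315,310:420] for f in('side9','side10')]
cv2.imwrite('pics/cmp3.png',np.vstack([cv2.resize(x,None,fx=7,fy=4.9,interpolation=cv2.INTER_CUBIC) for x in a]))
E
```

```text
pin 0.56 [ 0.56438646 -0.30284189  0.1576448 ]
handle 0.85 [ 0.65691336 -0.1350812   0.34180349]
```

View pics/cmp3.png

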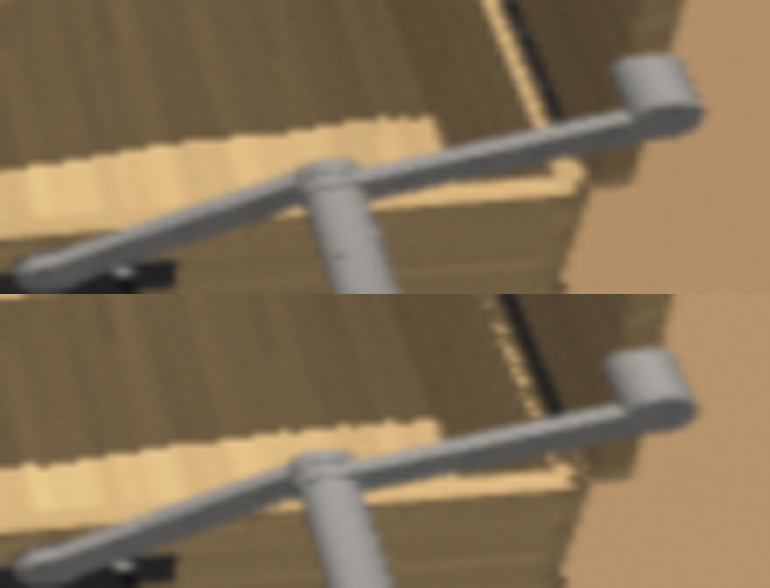

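The joint moved further over with the nudge, so it had stuck short of the stop. I'll go on gently until it stops.

Emit:
jog_arm:
  steps:
    - [[-0.001, 0, 0.0], [0, 0, 0], -0.1]
    - [[-0.0015, 0.0002, 0.0], [0, 0, 0], -0.1]
    - [[-0.0015, 0.0002, 0.0], [0, 0, 0], -0.1]

```text
clock: 21.08
ee_pos: [0.6438, -0.1323, 0.3255]
ee_rot: [-0.706, 0.046, -0.047, 0.706]
contact_force: [8.7, -1.5, -1.9]
grip_width: 0.0383
```

```bash
python3 - <<'E'
from h import *
snap('side','side11.png')
for t in ('pin','handle'):
    for d in pinpoint(t,'side')[:1]: print(t,d['p'],w('side',d['centre']))
a=[cv2.imread(f'pics/{f}.png')[255:315,310:420] for f in('side10','side11')]
cv2.imwrite('pics/cmp4.png',np.vstack([cv2.resize(x,None,fx=7,fy=4.9,interpolation=cv2.INTER_CUBIC) for x in a]))
E
```

```text
pin 0.77 [ 0.56199561 -0.30217316  0.15626763]
handle 0.93 [ 0.65582583 -0.13801812  0.3437249 ]
```

View pics/cmp4.png

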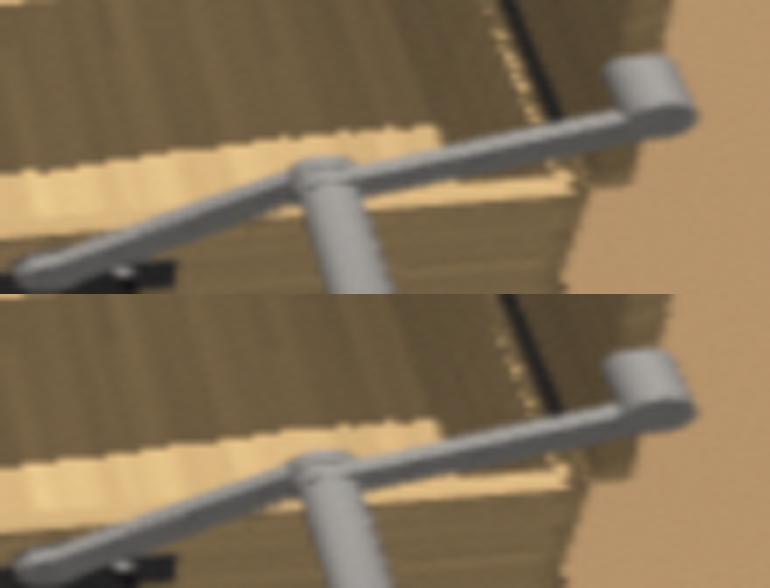

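Emit:
jog_arm:
  steps:
    - [[0.006, -0.0008, 0.0], [0, 0, 0], -0.1]
    - [[0.012, -0.0016, 0.0], [0, 0, 0], 0.2]
    - [[0.012, -0.0016, 0.0], [0, 0, 0], 0.2]

```text
clock: 21.6
ee_pos: [0.6548, -0.1336, 0.3251]
ee_rot: [-0.705, 0.047, -0.046, 0.706]
contact_force: [0.4, 0.8, -0.2]
grip_width: 0.0509
```

```bash
python3 - <<'E'
from h import *
s,_=snap('side','side12.png')
for t in ('pin','handle'):
    for d in pinpoint(t,'side')[:1]: print(t,d['p'],w('side',d['centre']))
a=[cv2.imread(f'pics/{f}.png')[255:315,310:420] for f in('side11','side12')]
cv2.imwrite('pics/cmp5.png',np.vstack([cv2.resize(x,None,fx=7,fy=4.9,interpolation=cv2.INTER_CUBIC) for x in a]))
E
```

```text
pin 0.89 [ 0.56728026 -0.30014658  0.15558538]
handle 0.64 [ 5.01718891e-01  2.39000505e-01 -1.14392283e-04]
```

View pics/cmp5.png

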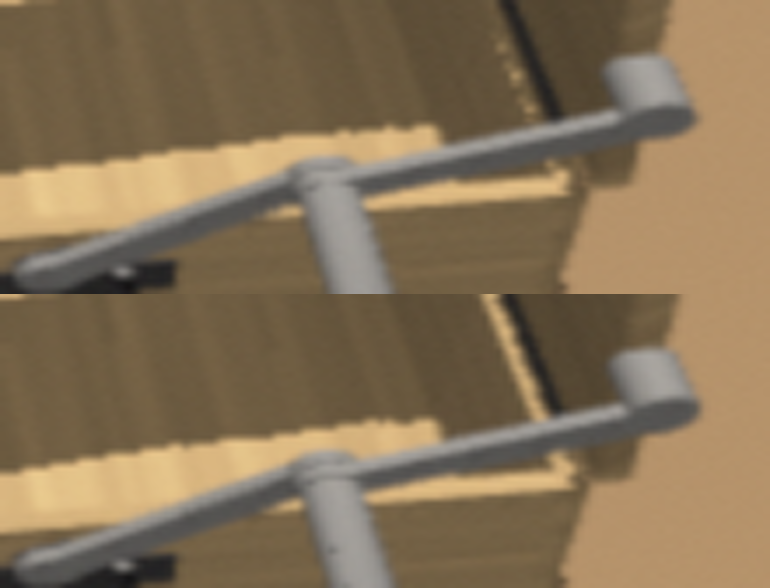

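```bash
cat > knee.py <<'E'
from h import *
from scipy.optimize import least_squares
def links(f):
    im=cv2.imread('pics/'+f+'.png'); S=cv2.cvtColor(im,cv2.COLOR_BGR2HSV)[:,:,1].astype(float)
    out=[]
    for c0,c1,ya,yb in((324,349,309,295),(367,396,289,280)):
        X=[];Y=[]
        for c in range(c0,c1):
            yc=int(ya+(yb-ya)*(c-c0)/(c1-c0)); r=np.arange(yc-8,yc+9); wt=np.clip(110-S[r,c],0,70)
            # keep the component around the peak
            X.append(c);Y.append((r*wt).sum()/max(wt.sum(),1))
        X=np.array(X);Y=np.array(Y)
        p=np.polyfit(X,Y,1); k=np.abs(Y-np.polyval(p,X))<1; p=np.polyfit(X[k],Y[k],1); out.append((p[0],np.std(Y[k]-np.polyval(p,X[k])),k.sum()))
    return out
B=np.array([0.6665,-0.136]);u=np.array([.9914,-.131]);v=np.array([.131,.9914])
def P(x,y,z): return np.r_[B+u*x+v*y,0.116+z]
def ang(sl,mid):
    a=np.linspace(0,1.2,600);J=np.array(mid)
    s=[]
    for t in a:
        q0=px('side',P(J[0]-.02*np.cos(t),-.128,J[1]-.02*np.sin(t)));q1=px('side',P(J[0]+.02*np.cos(t),-.128,J[1]+.02*np.sin(t)))
        s.append((q1-q0)[1]/(q1-q0)[0])
    return np.interp(-sl,-np.array(s),a)
import sys
for f in sys.argv[1:]:
    l=links(f); a=ang(l[0][0],(-.115,.013)),ang(l[1][0],(-.04,.055)); print(f,np.round(l,3).tolist(),np.round(a,3),'knee',2.21+a[0]-a[1])
E
python3 knee.py s3 s4 s5 s6 s7 side8 side9 side10 side11 side12
```

```text
s3 [[-0.462, 0.275, 25.0], [-0.4, 0.385, 26.0]] [0.563 0.473] knee 2.2995535502553004Traceback (most recent call last):
  File "knee.py", line 26, in <module>
    l=links(f); a=ang(l[0][0],(-.115,.013)),ang(l[1][0],(-.04,.055)); print(f,np.round(l,3).tolist(),np.round(a,3),'knee',2.21+a[0]-a[1])
                  ~~~^^^^^^^^^^^^^^^^^^^^^^
  File "knee.py", line 21, in ang
    q0=px('side',P(J[0]-.02*np.cos(t),-.128,J[1]-.02*np.sin(t)));q1=px('side',P(J[0]+.02*np.cos(t),-.128,J[1]+.02*np.sin(t)))
  File "h.py", line 17, in px
    M,e,K=cam(n,s); q=M.T@(np.array(P)-e); u=K@(q/q[2]); return u[:2]
          ~~~^^^^^
  File "h.py", line 7, in cam
    c=calibration(n)
ValueError: time passes only in moves, steps and waits
```

```bash
python3 - <<'E'
s=open('h.py').read()
s=s.replace("def cam(n,s=None):\n    c=calibration(n)","_C={}\ndef cam(n,s=None):\n    if n not in _C: _C[n]=calibration(n)\n    c=_C[n]")
open('h.py','w').write(s)
k=open('knee.py').read()
k=k.replace("yc=int(ya+(yb-ya)*(c-c0)/(c1-c0)); r=np.arange(yc-8,yc+9); wt=np.clip(110-S[r,c],0,70)",
"yc=int(ya+(yb-ya)*(c-c0)/(c1-c0)); r=np.arange(yc-9,yc+10); b=S[r,c]<75; n,L=cv2.connectedComponents(b.astype(np.uint8)[:,None]); i=max(range(1,n),key=lambda i:(L==i).sum()) if n>1 else 0; wt=((L[:,0]==i)&b)*np.clip(100-S[r,c],0,60)")
open('knee.py','w').write(k)
E
python3 knee.py s4 s5 s6 s7 side8 side9 side10 side11 side12
```

```text
s4 [[-0.628, 0.554, 20.0], [-0.335, 0.228, 27.0]] [0.761 0.371] knee 2.599830273990882
s5 [[-0.625, 0.564, 20.0], [-0.342, 0.227, 27.0]] [0.757 0.382] knee 2.5850287927996645
s6 [[-0.6, 0.504, 20.0], [-0.356, 0.198, 27.0]] [0.732 0.405] knee 2.536784521642417
s7 [[-0.672, 0.531, 19.0], [-0.317, 0.227, 28.0]] [0.804 0.34 ] knee 2.6736485043216827
side8 [[-0.672, 0.568, 20.0], [-0.318, 0.226, 28.0]] [0.804 0.342] knee 2.6721715268699473
side9 [[-0.673, 0.578, 20.0], [-0.315, 0.249, 28.0]] [0.805 0.338] knee 2.6771382706489852
side10 [[-0.695, 0.522, 17.0], [-0.302, 0.18, 27.0]] [0.826 0.315] knee 2.7205026278224014
side11 [[-0.696, 0.535, 17.0], [-0.3, 0.153, 27.0]] [0.826 0.312] knee 2.7238624743256374
side12 [[-0.685, 0.585, 17.0], [-0.303, 0.197, 28.0]] [0.816 0.318] knee 2.7087026380201866
```

The upper link's fit moved from slope −0.356 (taut) to −0.303 now, about 0.2 rad past straight at least. The lid also sprang back elastically from my nudge, so I take the joint to be at its stop. Next I'll back up and go to the jar.

Emit:
jog_arm:
  steps:
    - [[0.002, 0, 0.03], [0, 0, 0], 0.2]
    - [[0.0, 0, 0.08], [0, 0, 0], 0.4]
    - [[-0.02, 0.05, 0.08], [0, 0, 0], 1]
    - [[-0.045, 0.107, 0.06], [0, 0, 0], 1]
    - [[-0.068, 0.164, 0.03], [0, 0, 0], 1]

```text
clock: 22.38
ee_pos: [0.5889, 0.0249, 0.3599]
ee_rot: [-0.705, 0.045, -0.047, 0.706]
contact_force: [0.8, 0.6, -0.6]
grip_width: 0.0851
```

Emit:
jog_arm:
  steps:
    - [[-0.022, 0.055, -0.02], [0, 0, 0.1], 1]
    - [[-0.044, 0.11, -0.05], [0, 0, 0.2], 1]
    - [[-0.066, 0.163, -0.09], [0, 0, 0.3], 1]
    - [[-0.084, 0.209, -0.12], [0, 0, 0.33], 1]
    - [[-0.084, 0.209, -0.14], [0, 0, 0.33], 1]

```text
clock: 23.0
ee_pos: [0.5024, 0.2367, 0.2185]
ee_rot: [-0.703, -0.073, 0.073, 0.704]
contact_force: [1.0, -0.6, 1.0]
grip_width: 0.0854
```

```bash
python3 - <<'E'
from h import *
s,im=snap('wrist','w4.png'); print(s['ee_pos'],s['ee_rot'],s['contact_force'],s['grip_width'])
for d in pinpoint('jar','wrist')[:4]: print(d['p'],w('wrist',d['centre'],s).round(4))
snap('side','side13.png')
E
python3 knee.py side12 side13
```

```text
[0.50240335 0.23665217 0.2185347 ] [-0.70285107 -0.07290934  0.07346298  0.70376686] [ 1.02110806 -0.6400049   0.96768329] 0.08540999358526044
0.87 [ 0.5074  0.2398 -0.0049]
0.69 [ 0.4844  0.3344 -0.0042]
0.64 [ 0.523   0.1469 -0.0048]
side12 [[-0.685, 0.585, 17.0], [-0.303, 0.197, 28.0]] [0.816 0.318] knee 2.7087026380201866
side13 [[-0.686, 0.566, 17.0], [-0.304, 0.179, 28.0]] [0.817 0.319] knee 2.7080897183528743
```

View pics/w4.png

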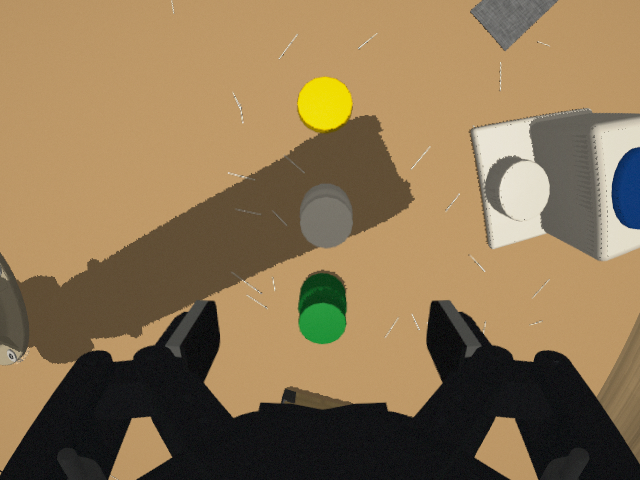

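The wrist view shows the white jar, shaded grey, at (327,215), between yellow (325,104) and green (322,322). It lies midway between the fingers, so I'll descend and grip.

Emit:
jog_arm:
  steps:
    - [[0.003, 0.003, -0.05], [0, 0, 0], 1]
    - [[0.003, 0.003, -0.1], [0, 0, 0], 1]
    - [[0.003, 0.003, -0.15], [0, 0, 0], 1]
    - [[0.003, 0.003, -0.186], [0, 0, 0], 1]
    - [[0.003, 0.003, -0.186], [0, 0, 0], 1]

```text
clock: 23.78
ee_pos: [0.5085, 0.2329, 0.032]
ee_rot: [0.704, 0.068, -0.071, -0.703]
contact_force: [0.2, -0.7, 0.6]
grip_width: 0.0853
```

Emit:
jog_arm:
  steps:
    - [[0, 0, 0], [0, 0, 0], 0.2]
    - [[0, 0, 0], [0, 0, 0], 0.05]
    - [[0, 0, 0], [0, 0, 0], -0.3]
    - [[0, 0, 0], [0, 0, 0], -0.3]
    - [[0, 0, 0.005], [0, 0, 0], -0.3]

```text
clock: 24.4
ee_pos: [0.5092, 0.2351, 0.0395]
ee_rot: [-0.704, -0.071, 0.07, 0.704]
contact_force: [0.1, 0.5, -2.0]
grip_width: 0.043
```

Emit:
jog_arm:
  steps:
    - [[0, 0, 0.06], [0, 0, 0], -0.3]
    - [[0, 0, 0.12], [0, 0, 0], -0.3]
    - [[0, -0.02, 0.17], [0, 0, 0], -0.3]
    - [[0.005, -0.07, 0.19], [0, 0, -0.08], -0.3]
    - [[0.012, -0.125, 0.19], [0, 0, -0.16], -0.3]

```text
clock: 25.02
ee_pos: [0.5216, 0.11, 0.2313]
ee_rot: [-0.707, -0.016, 0.012, 0.707]
contact_force: [0.3, -1.0, -2.7]
grip_width: 0.043
```

Emit:
jog_arm:
  steps:
    - [[0.008, -0.05, 0], [0, 0, -0.08], -0.3]
    - [[0.016, -0.1, 0], [0, 0, -0.17], -0.3]
    - [[0.025, -0.15, 0], [0, 0, -0.17], -0.3]
    - [[0.031, -0.2, 0], [0, 0, -0.17], -0.3]
    - [[0.036, -0.235, 0], [0, 0, -0.17], -0.3]

```text
clock: 25.65
ee_pos: [0.5564, -0.1279, 0.2286]
ee_rot: [0.706, -0.047, 0.047, -0.705]
contact_force: [-0.9, 0.5, -1.8]
grip_width: 0.043
```

Emit:
jog_arm:
  steps:
    - [[0, 0, 0], [0, 0, 0], -0.3]
    - [[0, 0, 0], [0, 0, 0], -0.3]

```text
clock: 25.9
ee_pos: [0.5567, -0.1241, 0.2285]
ee_rot: [-0.705, 0.046, -0.046, 0.706]
contact_force: [-0.4, 1.0, -1.9]
grip_width: 0.0431
```

```bash
python3 - <<'E'
from h import *
s,im=snap('wrist','w5.png'); print(s['ee_pos'],s['ee_rot'],s['contact_force'],s['grip_width'])
s,im=snap('scene','sc5.png');
for t in('jar','chest'):
  for d in pinpoint(t,'scene')[:4]: print(t,d['p'],w('scene',d['centre'],s).round(4))
E
```

```text
[ 0.55668847 -0.12410772  0.22851925] [-0.70532301  0.04596445 -0.04604745  0.70589401] [-0.36913619  0.96520164 -1.91952398] 0.04305207760062858
jar 0.75 [ 0.4843  0.3283 -0.0023]
jar 0.74 [ 0.5585 -0.1185  0.1973]
jar 0.71 [ 0.5187  0.1467 -0.0033]
chest 0.63 [ 0.5742 -0.1245  0.0023]
```

View pics/w5.png

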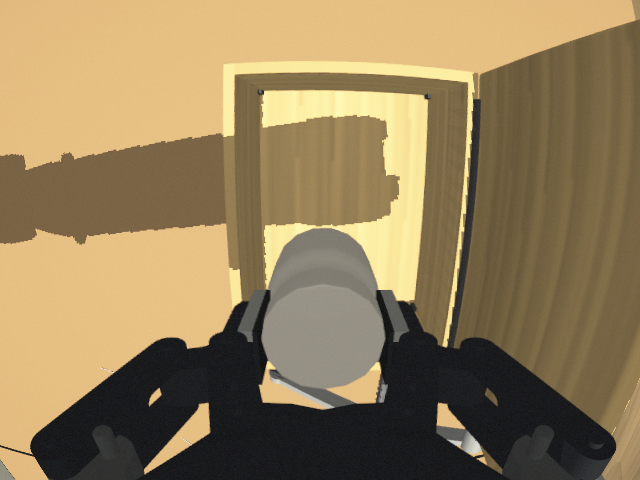

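View pics/sc5.png

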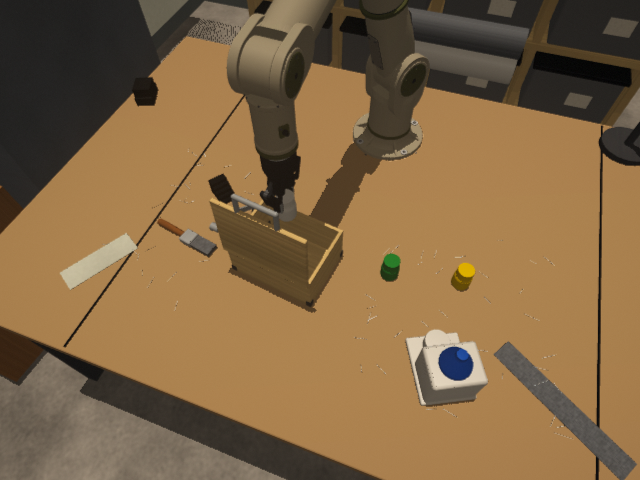

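Emit:
jog_arm:
  steps:
    - [[0.002, 0, -0.05], [0, 0, 0], -0.3]
    - [[0.003, 0, -0.1], [0, 0, 0], -0.3]
    - [[0.003, 0, -0.145], [0, 0, 0], -0.3]
    - [[0.003, 0, -0.175], [0, 0, 0], -0.3]
    - [[0.003, 0, -0.18], [0, 0, 0], -0.3]

```text
clock: 26.72
ee_pos: [0.5582, -0.124, 0.0463]
ee_rot: [-0.705, 0.047, -0.044, 0.706]
contact_force: [-0.2, -0.2, -2.2]
grip_width: 0.0432
```

Emit:
jog_arm:
  steps:
    - [[0, 0, -0.002], [0, 0, 0], -0.3]
    - [[0, 0, -0.003], [0, 0, 0], -0.3]

```text
clock: 26.98
ee_pos: [0.5609, -0.125, 0.0469]
ee_rot: [0.706, -0.045, 0.047, -0.705]
contact_force: [0.3, -0.1, -1.9]
grip_width: 0.0429
```

Emit:
jog_arm:
  steps:
    - [[0, 0, -0.002], [0, 0, 0], -0.3]
    - [[0, 0, -0.002], [0, 0, 0], -0.3]

```text
clock: 27.22
ee_pos: [0.5605, -0.1254, 0.0443]
ee_rot: [0.706, -0.046, 0.047, -0.705]
contact_force: [1.0, -1.3, 1.0]
grip_width: 0.0431
```

Emit:
jog_arm:
  steps:
    - [[0, 0, -0.002], [0, 0, 0], -0.3]
    - [[0, 0, -0.002], [0, 0, 0], -0.3]

```text
clock: 27.48
ee_pos: [0.5607, -0.1255, 0.0441]
ee_rot: [0.706, -0.046, 0.047, -0.705]
contact_force: [-7.7, -0.5, 19.5]
grip_width: 0.0426
```

Contact with the floor is felt (19.5 N up). I'll ease the preload, open and rise.

Emit:
jog_arm:
  steps:
    - [[0, 0, 0.0015], [0, 0, 0], -0.3]
    - [[0, 0, 0.0015], [0, 0, 0], 0.1]
    - [[0, 0, 0.0015], [0, 0, 0], 0.3]
    - [[0, 0, 0.0015], [0, 0, 0], 0.45]
    - [[0, 0, 0.0015], [0, 0, 0], 0.45]

```text
clock: 28.1
ee_pos: [0.5595, -0.1249, 0.0425]
ee_rot: [-0.705, 0.046, -0.046, 0.706]
contact_force: [-0.3, 0.3, 0.7]
grip_width: 0.0621
```

Emit:
jog_arm:
  steps:
    - [[0, 0, 0.02], [0, 0, 0], 0.45]
    - [[0, 0, 0.07], [0, 0, 0], 0.45]
    - [[0, 0, 0.13], [0, 0, 0], 0.45]
    - [[0, 0, 0.18], [0, 0, 0], 0.45]
    - [[0, 0, 0.2], [0, 0, 0], 0.2]

```text
clock: 28.72
ee_pos: [0.5609, -0.1249, 0.2465]
ee_rot: [0.706, -0.044, 0.048, -0.705]
contact_force: [-0.2, 0.5, -1.3]
grip_width: 0.0515
```

```bash
python3 - <<'E'
from h import *
s,im=snap('wrist','w6.png'); print(s['ee_pos'],s['ee_rot'],s['contact_force'],s['grip_width'])
for t in ('jar','pin'):
  for d in pinpoint(t,'wrist')[:2]: print(t,d['p'],w('wrist',d['centre'],s).round(4))
s,im=snap('side','side14.png')
for t in ('jar','pin','handle'):
  for d in pinpoint(t,'side')[:3]: print(t,d['p'],w('side',d['centre'],s).round(4))
E
python3 knee.py side14
```

```text
[ 0.56090965 -0.12491133  0.24649003] [ 0.70587018 -0.04448814  0.04791622 -0.70531705] [-0.21564772  0.51720687 -1.26807463] 0.05153124599563061
jar 0.63 [ 0.5629 -0.1206  0.0043]
jar 0.95 [ 0.4842  0.3323 -0.0039]
jar 0.77 [ 0.5181  0.1456 -0.001 ]
jar 0.56 [ 0.56   -0.1166  0.0059]
pin 0.63 [ 0.5645 -0.302   0.1557]
handle 0.6 [ 0.6598 -0.1384  0.3417]
side14 [[-0.686, 0.592, 17.0], [-0.303, 0.192, 28.0]] [0.818 0.317] knee 2.7102080520695404
```

View pics/w6.png

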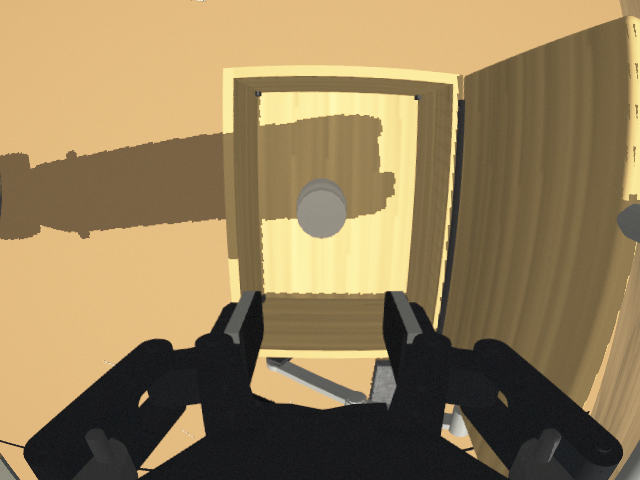

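View pics/side14.png

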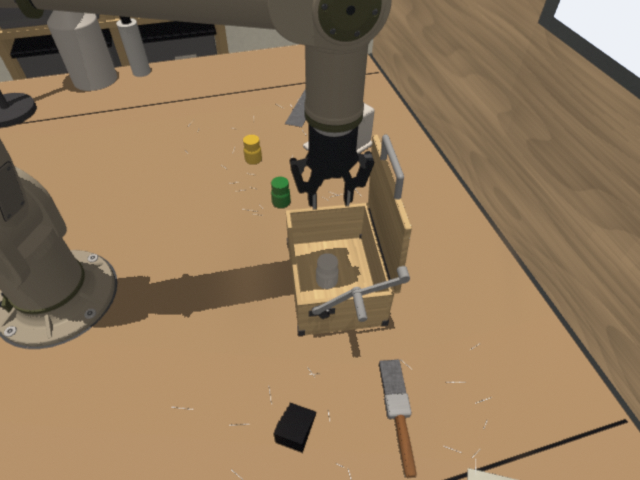

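The jar stands upright in the chest at (327,268) in the side view, at world (0.562, −0.119). The knee is unchanged. Next is the pin: I'll press it with the fingertips about 10 mm apart so they cradle it.

Emit:
jog_arm:
  steps:
    - [[0, -0.05, 0], [0, 0, 0], -0.5]
    - [[0.001, -0.1, 0], [0, 0, 0], -0.78]
    - [[0.002, -0.15, 0], [0, 0, 0], -0.78]
    - [[0.002, -0.173, -0.02], [0, 0, 0], -0.78]
    - [[0.002, -0.173, -0.04], [0, 0, 0], -0.78]

```text
clock: 29.7
ee_pos: [0.5605, -0.3002, 0.1999]
ee_rot: [-0.705, 0.048, -0.047, 0.706]
contact_force: [-0.6, 0.6, 0.6]
grip_width: 0.0096
```

Emit:
jog_arm:
  steps:
    - [[0, 0, 0], [0, 0, 0], -0.78]
    - [[0, 0, 0], [0, 0, 0], -0.78]

```text
clock: 29.95
ee_pos: [0.5621, -0.2969, 0.2028]
ee_rot: [-0.705, 0.046, -0.046, 0.706]
contact_force: [-0.3, 0.0, -0.2]
grip_width: 0.0097
```

```bash
python3 - <<'E'
from h import *
s,im=snap('side','side15.png'); print(s['ee_pos'],s['ee_rot'],s['contact_force'],s['grip_width'])
for d in pinpoint('pin','side')[:1]: print(d['p'],w('side',d['centre'],s).round(4))
cv2.imwrite('pics/s15c.png',cv2.resize(im[180:400,220:480,::-1],None,fx=3,fy=2.7))
s,im=snap('wrist','w7.png')
for d in pinpoint('pin','wrist')[:1]: print(d['p'],w('wrist',d['centre'],s).round(4))
E
```

```text
[ 0.5620732  -0.29685443  0.20278724] [-0.70536869  0.04575911 -0.04560714  0.7058903 ] [-0.34637857  0.01108411 -0.16285316] 0.009735191361592024
0.75 [ 0.565  -0.3004  0.1574]
0.62 [ 0.5632 -0.3     0.159 ]
```

View pics/s15c.png

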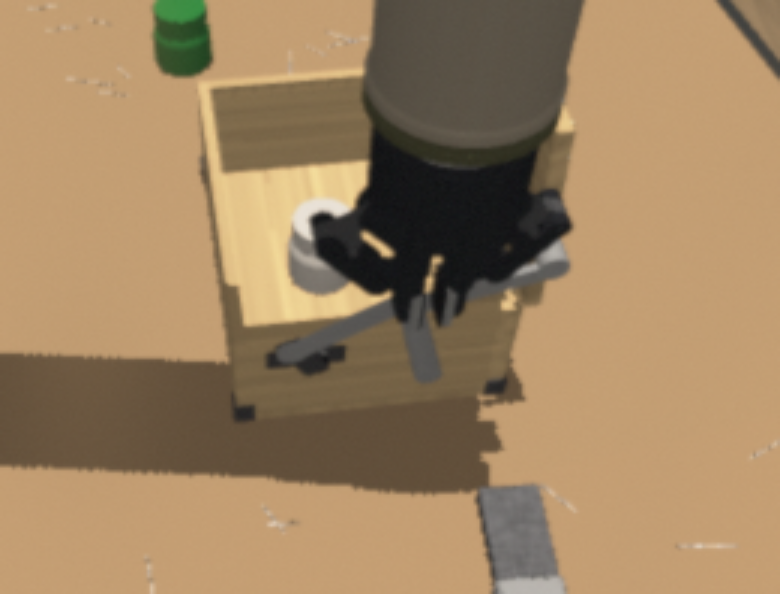

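View pics/w7.png

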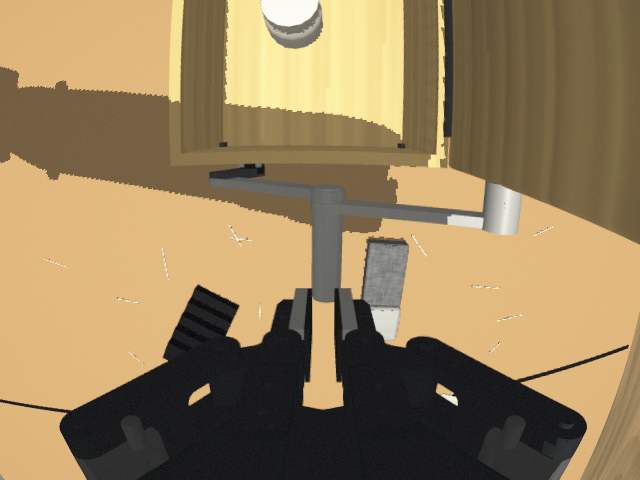

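The pin is centred on the finger gap (column 327 against 323 in the wrist view). I'll go down to contact.

Emit:
jog_arm:
  steps:
    - [[0.0015, 0, -0.015], [0, 0, 0], -0.78]
    - [[0.0015, 0, -0.03], [0, 0, 0], -0.78]
    - [[0.0015, 0, -0.036], [0, 0, 0], -0.78]
    - [[0.0015, 0, -0.036], [0, 0, 0], -0.78]

```text
clock: 30.65
ee_pos: [0.563, -0.2978, 0.1662]
ee_rot: [-0.705, 0.047, -0.046, 0.706]
contact_force: [-0.6, -0.7, 0.3]
grip_width: 0.0096
```

Emit:
jog_arm:
  steps:
    - [[0.0005, 0, -0.0015], [0, 0, 0], -0.78]
    - [[0.001, 0, -0.003], [0, 0, 0], -0.78]

```text
clock: 30.9
ee_pos: [0.5644, -0.2982, 0.1641]
ee_rot: [0.706, -0.046, 0.046, -0.705]
contact_force: [-0.5, -0.3, 1.5]
grip_width: 0.0097
```

Emit:
jog_arm:
  steps:
    - [[0.001, 0, -0.0015], [0, 0, 0], -0.78]
    - [[0.002, 0, -0.003], [0, 0, 0], -0.78]

```text
clock: 31.15
ee_pos: [0.5665, -0.2984, 0.1611]
ee_rot: [0.706, -0.046, 0.047, -0.705]
contact_force: [0.5, -1.6, 2.5]
grip_width: 0.0092
```

Emit:
jog_arm:
  steps:
    - [[0.002, 0, -0.003], [0, 0, 0], -0.78]
    - [[0.004, -0.0005, -0.006], [0, 0, 0], -0.78]
    - [[0.0055, -0.0007, -0.009], [0, 0, 0], -0.78]

```text
clock: 31.52
ee_pos: [0.5721, -0.299, 0.1517]
ee_rot: [0.706, -0.046, 0.047, -0.705]
contact_force: [2.0, -1.8, 2.7]
grip_width: 0.0091
```

Emit:
jog_arm:
  steps:
    - [[0.0015, -0.0002, -0.003], [0, 0, 0], -0.78]
    - [[0.003, -0.0004, -0.006], [0, 0, 0], -0.78]
    - [[0.004, -0.0005, -0.009], [0, 0, 0], -0.78]

```text
clock: 31.9
ee_pos: [0.5761, -0.2992, 0.1428]
ee_rot: [0.706, -0.046, 0.046, -0.706]
contact_force: [2.2, -2.0, 4.6]
grip_width: 0.0094
```

Emit:
jog_arm:
  steps:
    - [[0.001, -0.0001, -0.003], [0, 0, 0], -0.78]
    - [[0.002, -0.0003, -0.006], [0, 0, 0], -0.78]
    - [[0.003, -0.0004, -0.009], [0, 0, 0], -0.78]
    - [[0.003, -0.0004, -0.009], [0, 0, 0], -0.78]

```text
clock: 32.4
ee_pos: [0.5787, -0.2993, 0.1333]
ee_rot: [-0.705, 0.046, -0.046, 0.706]
contact_force: [2.8, -0.6, 2.7]
grip_width: 0.0095
```

```bash
python3 - <<'E'
from h import *
s,im=snap('side','side16.png'); print(s['ee_pos'],s['contact_force'],s['grip_width'])
for t in('pin','handle'):
  for d in pinpoint(t,'side')[:1]: print(t,d['p'],w('side',d['centre'],s).round(4))
cv2.imwrite('pics/s16c.png',cv2.resize(im[180:400,220:480,::-1],None,fx=3,fy=2.7))
E
```

```text
[ 0.57868283 -0.29926828  0.13329017] [ 2.76231289 -0.60045938  2.69202852] 0.009526572831631597
pin 0.76 [ 0.5805 -0.3035  0.1229]
```

View pics/s16c.png

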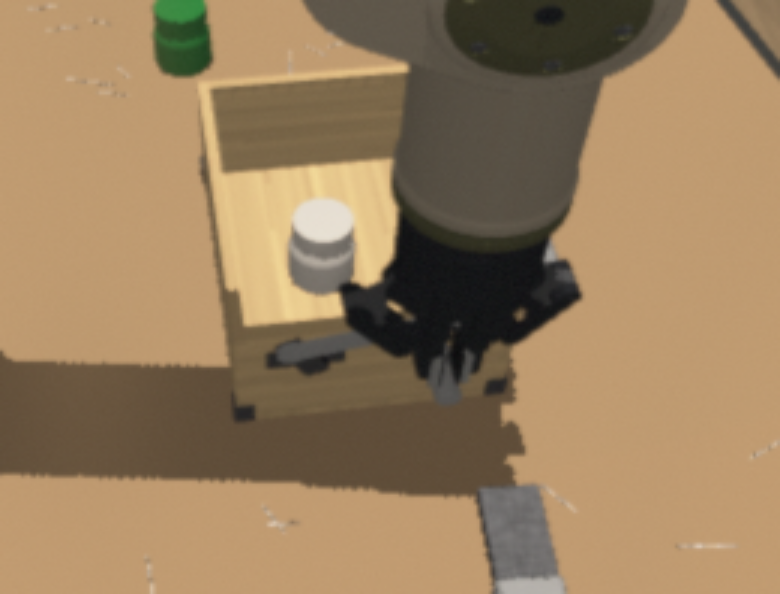

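Emit:
jog_arm:
  steps:
    - [[0.0005, 0, -0.002], [0, 0, 0], -0.78]
    - [[0.0005, 0, -0.002], [0, 0, 0], -0.78]

```text
clock: 32.8
ee_pos: [0.5792, -0.2994, 0.1316]
ee_rot: [-0.705, 0.046, -0.046, 0.706]
contact_force: [2.2, -0.2, 3.7]
grip_width: 0.0096
```

Emit:
jog_arm:
  steps:
    - [[-0.001, 0, 0.004], [0, 0, 0], -0.78]
    - [[-0.002, 0, 0.01], [0, 0, 0], -0.78]
    - [[-0.003, 0, 0.04], [0, 0, 0], -0.78]
    - [[-0.005, 0, 0.09], [0, 0, 0], -0.5]
    - [[-0.005, 0, 0.14], [0, 0, 0], -0.2]

```text
clock: 33.42
ee_pos: [0.5733, -0.2996, 0.2731]
ee_rot: [-0.705, 0.047, -0.046, 0.706]
contact_force: [0.0, -0.8, 0.1]
grip_width: 0.0341
```

```bash
python3 - <<'E'
from h import *
s,im=snap('side','side17.png'); print(s['ee_pos'],s['contact_force'],s['grip_width'])
for n in('side','scene'):
 if n=='scene': snap(n,'sc17.png')
 for t in('pin','handle'):
  for d in pinpoint(t,n)[:1]: print(n,t,d['p'],w(n,d['centre'],s).round(4))
cv2.imwrite('pics/s17c.png',cv2.resize(im[150:400,220:480,::-1],None,fx=2.4,fy=2.4))
E
```

```text
[ 0.57332344 -0.29963125  0.2731244 ] [ 0.00232413 -0.77014057  0.0538983 ] 0.03413544855847898
side pin 0.86 [ 0.5778 -0.3046  0.1237]
scene handle 0.65 [ 0.6417 -0.1341  0.3421]
```

View pics/s17c.png

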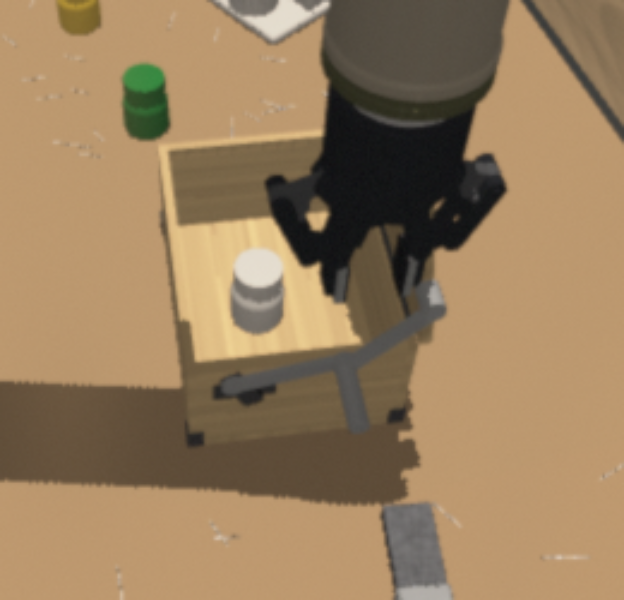

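The joint stays broken (pin z about 0.124), and the lid stands at about 82°. Now back to the handle.

Emit:
jog_arm:
  steps:
    - [[0, 0, 0.06], [0, 0, 0], -0.1]
    - [[0, 0.01, 0.12], [0, 0, 0], -0.1]
    - [[0.02, 0.06, 0.137], [0, 0, 0], -0.1]
    - [[0.04, 0.115, 0.137], [0, 0, 0], -0.1]
    - [[0.069, 0.166, 0.137], [0, 0, 0], -0.1]

```text
clock: 34.35
ee_pos: [0.6433, -0.1323, 0.4079]
ee_rot: [0.706, -0.047, 0.046, -0.705]
contact_force: [2.0, 0.1, 0.9]
grip_width: 0.0385
```

Emit:
jog_arm:
  steps:
    - [[0, 0, 0], [0, 0, 0], -0.1]
    - [[0, 0, 0], [0, 0, 0], -0.1]

```text
clock: 34.6
ee_pos: [0.6431, -0.1337, 0.4071]
ee_rot: [0.706, -0.047, 0.045, -0.706]
contact_force: [-0.2, -0.5, 0.5]
grip_width: 0.0384
```

```bash
python3 - <<'E'
from h import *
s,im=snap('wrist','w8.png'); print(s['ee_pos'],s['ee_rot'],s['contact_force'],s['grip_width'])
for n in('wrist','scene','side'):
 if n!='wrist': snap(n,n+'18.png')
 for t in('pin','handle'):
  for d in pinpoint(t,n)[:1]: print(n,t,d['p'],w(n,d['centre'],s).round(4))
E
```

```text
[ 0.64312081 -0.13369305  0.4070627 ] [ 0.70568466 -0.04713335  0.04500488 -0.70552262] [-0.17540158 -0.53869675  0.50943041] 0.03836410245491783
wrist pin 0.68 [ 0.5782 -0.3015  0.1244]
wrist handle 0.81 [ 0.6384 -0.1351  0.3428]
scene handle 0.84 [ 0.6429 -0.134   0.3416]
side pin 0.86 [ 0.5786 -0.301   0.1224]
side handle 0.92 [ 0.6403 -0.1324  0.34  ]
```

View pics/w8.png

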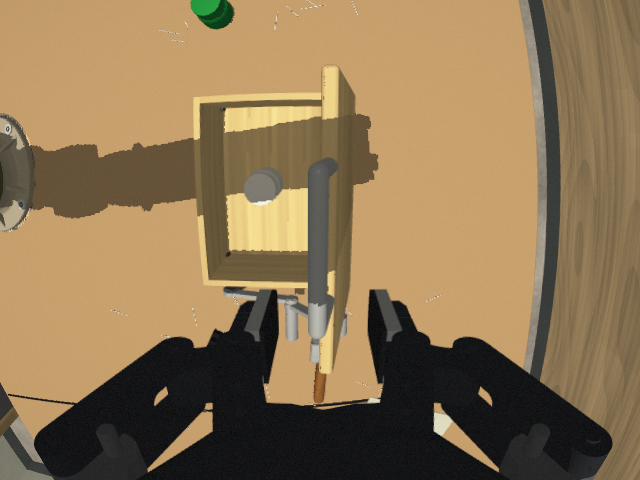

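The bar is at column 318, centred in the gap. I'll descend and grip.

Emit:
jog_arm:
  steps:
    - [[-0.002, 0, -0.04], [0, 0, 0], -0.1]
    - [[-0.002, 0, -0.07], [0, 0, 0], -0.1]
    - [[-0.002, 0, -0.082], [0, 0, 0], -0.1]
    - [[-0.002, 0, -0.082], [0, 0, 0], -0.3]
    - [[-0.002, 0, -0.082], [0, 0, 0], -0.5]

```text
clock: 35.67
ee_pos: [0.6417, -0.1336, 0.3285]
ee_rot: [0.706, -0.045, 0.047, -0.706]
contact_force: [0.1, 0.1, -0.1]
grip_width: 0.0212
```

Emit:
jog_arm:
  steps:
    - [[0, 0, 0], [0, 0, 0], -0.7]
    - [[0, 0, 0], [0, 0, 0], -1]
    - [[0, 0, 0], [0, 0, 0], -1]
    - [[0, 0, 0], [0, 0, 0], -1]

```text
clock: 36.17
ee_pos: [0.6417, -0.1335, 0.3283]
ee_rot: [0.706, -0.045, 0.047, -0.706]
contact_force: [0.9, 0.8, 6.1]
grip_width: 0.01
```

```bash
python3 - <<'E'
from h import *
s=status.sense(); print(s['ee_pos'],s['contact_force'])
snap('side','side19.png')
for t in('pin','handle'):
  for d in pinpoint(t,'side')[:1]: print(t,d['p'],w('side',d['centre'],s).round(4))
# arc from current x
r=226.1;a=0.0265;u=np.array((0.9914,-0.131))
hx=s['ee_pos'][0]; t0=np.arccos(-(hx-.6665)/.9914/.2261); print(np.degrees(t0-a))
for d in range(85,-1,-5):
    t=np.radians(d)+a; dx=r*(np.cos(t0)-np.cos(t)); print(d,(u*dx).round(1),(r*(np.sin(t)-np.sin(t0))).round(1))
E
```

```text
[ 0.64173616 -0.13350169  0.32825564] [0.9125264  0.83182929 6.05437328]
pin 0.91 [ 0.578  -0.3014  0.1204]
handle 0.81 [ 0.6437 -0.1359  0.3427]
82.13889714367568
85 [11.2 -1.5] 1.0
80 [-8.3  1.1] -1.1
75 [-27.5   3.6] -4.8
70 [-46.3   6.1] -10.3
65 [-64.6   8.5] -17.3
60 [-82.1  10.9] -26.0
55 [-98.9  13.1] -36.1
50 [-114.7   15.2] -47.7
45 [-129.5   17.1] -60.7
40 [-143.1   18.9] -74.8
35 [-155.4   20.5] -90.2
30 [-166.3   22. ] -106.5
25 [-175.8   23.2] -123.8
20 [-183.8   24.3] -141.8
15 [-190.1   25.1] -160.4
10 [-194.9   25.8] -179.6
5 [-197.9   26.2] -199.0
0 [-199.3   26.3] -218.7
```

Gripped. I'll lower along the arc.

Emit:
jog_arm:
  steps:
    - [[-0.004, 0.0005, -0.0005], [0, 0, 0], -1]
    - [[-0.0083, 0.0011, -0.0011], [0, 0, 0], -1]
    - [[-0.018, 0.0024, -0.003], [0, 0, 0], -1]
    - [[-0.0275, 0.0036, -0.0048], [0, 0, 0], -1]
    - [[-0.037, 0.0048, -0.0073], [0, 0, 0], -1]

```text
clock: 36.95
ee_pos: [0.6052, -0.1283, 0.3215]
ee_rot: [-0.706, 0.044, -0.048, 0.706]
contact_force: [0.9, 0.6, 6.4]
grip_width: 0.0097
```

```bash
python3 - <<'E'
from h import *
s=status.sense(); snap('side','side20.png')
for t in('pin','handle'):
  for d in pinpoint(t,'side')[:1]: print(t,d['p'],w('side',d['centre'],s).round(4))
E
```

```text
pin 0.87 [ 0.5781 -0.304   0.1104]
handle 0.57 [ 0.6078 -0.1289  0.3361]
```

Emit:
jog_arm:
  steps:
    - [[-0.0093, 0.0013, -0.003], [0, 0, 0], -1]
    - [[-0.0276, 0.0037, -0.01], [0, 0, 0], -1]
    - [[-0.0451, 0.0061, -0.0187], [0, 0, 0], -1]
    - [[-0.0619, 0.0083, -0.0288], [0, 0, 0], -1]
    - [[-0.0777, 0.0104, -0.0404], [0, 0, 0], -1]

```text
clock: 37.72
ee_pos: [0.5268, -0.1171, 0.2797]
ee_rot: [-0.705, 0.045, -0.047, 0.706]
contact_force: [3.4, 3.6, -0.4]
grip_width: 0.0095
```

Emit:
jog_arm:
  steps:
    - [[-0.0148, 0.0019, -0.013], [0, 0, 0], -1]
    - [[-0.0284, 0.0037, -0.0271], [0, 0, 0], -1]
    - [[-0.0407, 0.0053, -0.0425], [0, 0, 0], -1]
    - [[-0.0516, 0.0068, -0.0588], [0, 0, 0], -1]
    - [[-0.0611, 0.008, -0.0761], [0, 0, 0], -1]

```text
clock: 38.35
ee_pos: [0.466, -0.1087, 0.2031]
ee_rot: [-0.705, 0.045, -0.046, 0.706]
contact_force: [5.7, 5.3, -2.3]
grip_width: 0.0097
```

```bash
python3 - <<'E'
from h import *
s=status.sense(); snap('side','side21.png')
for t in('pin','handle'):
  for d in pinpoint(t,'side')[:1]: print(t,d['p'],w('side',d['centre'],s).round(4))
E
```

```text
pin 0.95 [ 0.5718 -0.3016  0.0631]
handle 0.6 [ 0.4671 -0.106   0.216 ]
```

Emit:
jog_arm:
  steps:
    - [[-0.008, 0.0011, -0.018], [0, 0, 0], -1]
    - [[-0.0143, 0.0019, -0.0366], [0, 0, 0], -1]
    - [[-0.0191, 0.0026, -0.0558], [0, 0, 0], -1]
    - [[-0.0215, 0.0029, -0.07], [0, 0, 0], -1]
    - [[-0.0228, 0.003, -0.082], [0, 0, 0], -1]

```text
clock: 39.12
ee_pos: [0.4425, -0.1057, 0.1205]
ee_rot: [-0.705, 0.046, -0.046, 0.706]
contact_force: [-0.3, 5.4, -0.5]
grip_width: 0.0093
```

Emit:
jog_arm:
  steps:
    - [[0, 0, -0.003], [0, 0, 0], -1]
    - [[-0.0005, 0, -0.006], [0, 0, 0], -1]
    - [[-0.0005, 0, -0.009], [0, 0, 0], -1]
    - [[-0.0005, 0, -0.009], [0, 0, 0], -1]

```text
clock: 39.62
ee_pos: [0.442, -0.1056, 0.1116]
ee_rot: [-0.705, 0.046, -0.046, 0.706]
contact_force: [-0.2, 6.8, -3.0]
grip_width: 0.0095
```

Emit:
jog_arm:
  steps:
    - [[0, 0, -0.002], [0, 0, 0], -1]
    - [[0, 0, -0.003], [0, 0, 0], -1]
    - [[0, 0, -0.003], [0, 0, 0], -1]

```text
clock: 40.0
ee_pos: [0.4419, -0.1056, 0.1087]
ee_rot: [-0.705, 0.046, -0.045, 0.706]
contact_force: [0.2, 6.0, -1.3]
grip_width: 0.0093
```

Emit:
jog_arm:
  steps:
    - [[0, 0, -0.001], [0, 0, 0], -1]
    - [[0, 0, -0.002], [0, 0, 0], -1]
    - [[0, 0, -0.002], [0, 0, 0], -1]

```text
clock: 40.38
ee_pos: [0.4419, -0.1055, 0.1073]
ee_rot: [-0.705, 0.046, -0.045, 0.706]
contact_force: [-4.2, 6.6, 7.1]
grip_width: 0.0093
```

The force turned upward (7 N), so the lid is down on the rim. I'll check it, then release.

```bash
python3 - <<'E'
from h import *
s=status.sense()
for n in('side','scene'):
 snap(n,n+'22.png')
 for t in('pin','handle'):
  for d in pinpoint(t,n)[:1]: print(n,t,d['p'],w(n,d['centre'],s).round(4))
E
```

```text
side pin 0.6 [ 0.5482 -0.2957  0.0389]
side handle 0.65 [ 0.4412 -0.1057  0.1238]
scene pin 0.65 [ 0.5479 -0.299   0.0389]
scene handle 0.88 [ 0.4442 -0.1047  0.1236]
```

Emit:
jog_arm:
  steps:
    - [[0, 0, -0.001], [0, 0, 0], -1]
    - [[0, 0, 0], [0, 0, 0], -0.7]
    - [[0, 0, 0], [0, 0, 0], -0.4]
    - [[0, 0, 0], [0, 0, 0], -0.2]
    - [[0, 0, 0], [0, 0, 0], -0.2]

```text
clock: 41.3
ee_pos: [0.4421, -0.1076, 0.1069]
ee_rot: [-0.706, 0.046, -0.046, 0.706]
contact_force: [0.3, 0.5, -0.3]
grip_width: 0.0342
```

Emit:
jog_arm:
  steps:
    - [[0, 0, 0.02], [0, 0, 0], -0.2]
    - [[0, 0, 0.07], [0, 0, 0], -0.2]
    - [[0, 0, 0.12], [0, 0, 0], -0.2]
    - [[0, 0, 0.15], [0, 0, 0], -0.2]
    - [[0, 0, 0.15], [0, 0, 0], -0.2]

```text
clock: 41.92
ee_pos: [0.4435, -0.1077, 0.2595]
ee_rot: [0.706, -0.045, 0.048, -0.705]
contact_force: [-0.5, -0.3, -0.4]
grip_width: 0.0345
```

```bash
python3 - <<'E'
from h import *
s,im=snap('wrist','w9.png');print(s['ee_pos'],s['contact_force'],s['clock'])
for n in('side','scene','wrist'):
 if n!='wrist': snap(n,n+'23.png')
 for t in('pin','handle')+(('brush','foam','dispenser') if n!='wrist' else ()):
  for d in pinpoint(t,n)[:1]: print(n,t,d['p'],w(n,d['centre'],s).round(4))
E
```

```text
[ 0.44348589 -0.10771676  0.25945346] [-0.47222114 -0.28248865 -0.40923582] 41.925
side pin 0.87 [ 0.5468 -0.2966  0.0395]
side handle 0.84 [ 0.4407 -0.1045  0.1218]
side brush 0.64 [ 0.5997 -0.4284 -0.0036]
side foam 0.74 [ 0.4262 -0.3973 -0.0021]
side dispenser 0.93 [ 0.734   0.3264 -0.0026]
scene pin 0.47 [ 0.5481 -0.2994  0.0394]
scene handle 0.77 [ 0.4453 -0.1067  0.1226]
scene brush 0.75 [ 0.599  -0.431  -0.0025]
scene foam 0.89 [ 0.4212 -0.4021 -0.0019]
scene dispenser 0.93 [ 0.7267  0.3306 -0.004 ]
wrist handle 0.56 [ 0.4409 -0.1083  0.1221]
```

View pics/side23.png

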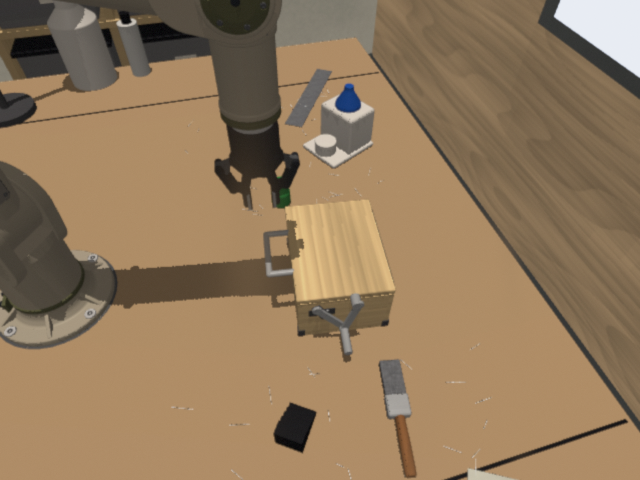

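The lid is shut, with the handle at z 0.122 as at the start. The stay is folded with its pin at (346,340), the gripper is clear, and the bystanders are where they were. Handing in.

```bash
python3 -c "
from workcell import workorder
print(workorder.close_job())"
```

```text
the job is handed in; nothing more can be done
None
```

The white jar is in the chest, the lid is shut, and the job is handed in at about 42 s of the 72 s allowed.

**What I did:**
- **Raising the lid:** I lifted it by the handle until the stay came taut, at about 89–90°. The pull-direction reading went from about 2 to 5 N and never came near forcing it. Then I let go.
- **Locking the stay:** After release the joint sat only about 0.15 rad past straight, so I nudged the handle lightly towards closing (up to about 9 N) until it stopped.
- **Jar:** I stood the white jar on the chest floor.
- **Closing:** I broke the stay by pressing the pin about 32 mm down, at 5 N or less. Then I gripped the handle again and lowered the lid at about 0.7 rad/s, slower near the end.

**Last checks:**
- **Lid:** The handle is at z about 0.122 m, the same as before I opened it. The stay is folded and the gripper is clear.
- **Bystanders:** The brush, foam and dispenser are within about 4 mm of where they started, which is measurement noise.
- **Jar:** I last saw it upright on the floor before the lid closed. I could not see it afterwards.

**Uncertain:** I could not measure the knee angle well. Image estimates put the final lock at about 2.43 rad, against the 2.35 needed. An automatic edge fit read higher (2.71, beyond the 2.51 stop), so I relied only on how it changed between pictures.

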